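Unload the bench centrifuge

TASK

The spin is finished: swing the clear lid of the centrifuge up and over by its blue handle until it stays open by itself. Then draw the yellow-capped tube out of the rotor and stand it upright, all the way down, in an empty place of the blue rack, never laying it over on the way. Leave the white-capped balance tube in the rotor, leave the rack's other tubes in their places, do not disturb the other things on the bench, and leave the lid open.

Things in the scene. Friction and masses are not known exactly. Their poses are not given: they have to be found in the camera images.
- centrifuge: small white bench centrifuge, fixed to the bench: drum 212 mm across, its rim 95 mm above the bench, sloping control panel in front, open bowl (89 mm radius at the mouth) inside. Origin under its centre on the bench; x points to the back (hinge side), z up; at yaw 0 its front faces the robot. It may stand on either side of the rack, turned up to about 17 degrees
- lid (a joint): clear smoked dome lid of the centrifuge, 192 mm across, 42 mm high, about 0.3 kg, hinged at the back. 0 = shut, grows as its front swings up and back, stop at 1.85 rad (leaning back). Plain hinge, no latch and no spring: it falls shut if let go before its balance point at about 1.33 rad and falls open to the stop beyond it
- lid_hinge (a point): midpoint of the lid's hinge line, at the back of the centrifuge 106 mm from its centre and 98 mm above the bench; the line is parallel to the centrifuge's y axis (level)
- lid_handle (a point): middle of the round blue handle bar in front of the lid, moving with it: bar 10 mm thick, 80 mm long, parallel to the hinge line, 241 mm from it; shut, it lies 113 mm above the bench, 39 mm clear (centre to wall) in front of the lid, so one finger fits between bar and lid; the bar can turn between the fingers while the lid swings
- rotor: aluminium rotor inside the bowl, locked at rest: four sleeves, 90 degrees apart, each leaning 35 degrees with its mouth inwards. Origin on its axis 34 mm above the bench; x points (level) outwards to the sleeve with the yellow-capped tube, -x to the one with the white-capped tube; the other two are empty. Sleeve mouths 47 mm from the axis, 86 mm above the bench, 22 mm inside, 27 mm outside, 48 mm deep. The rotor's x points away from the robot to within about 40 degrees
- sample: the yellow-capped tube, 30 g, 18 mm across, 90 mm long with its yellow screw cap (cap 22 mm across, the last 24 mm); origin at the centre of its bottom, z along the tube towards the cap. It starts in the far sleeve of the rotor leaning 35 degrees, cap inwards and towards the robot; 42 mm of it stands out of the sleeve and it slides out freely along its own axis
- balance_tube: white-capped tube in the opposite sleeve, to be left there: 18 mm across, 90 mm long with its white screw cap (cap 22 mm across, the last 24 mm); origin at the centre of its bottom, z along the tube towards the cap
- rack: blue rack, 96 x 134 x 50 mm (x, y, z), fixed, yaw varies; two rows of three square holes, 26 mm wide, 40 mm deep (hole floors 10 mm above the bench), 42 mm apart along y. The row at x = +24 mm holds three green-capped tubes, the row at x = -22 mm (robot's side) is empty. Origin under its centre, z up
- rack_hole0 (a point): centre of the mouth of an empty hole of the rack (50 mm above the bench), y = -42 mm
- rack_hole1 (a point): centre of the mouth of an empty hole of the rack (50 mm above the bench), the middle
- rack_hole2 (a point): centre of the mouth of an empty hole of the rack (50 mm above the bench), y = +42 mm
- green_tube1: green-capped tube standing in the rack, to be left there: 18 mm across, 90 mm long with its green screw cap (cap 22 mm across, the last 24 mm); origin at the centre of its bottom, z along the tube towards the cap
- green_tube2: green-capped tube standing in the rack, to be left there: 18 mm across, 90 mm long with its green screw cap (cap 22 mm across, the last 24 mm); origin at the centre of its bottom, z along the tube towards the cap
- green_tube3: green-capped tube standing in the rack, to be left there: 18 mm across, 90 mm long with its green screw cap (cap 22 mm across, the last 24 mm); origin at the centre of its bottom, z along the tube towards the cap
- wash_bottle: bystander: white squeeze bottle 68 mm across, 185 mm high, blue cap and bent spout; origin under its centre
- paper_cup: bystander: plain white cup, 76 mm across, 90 mm high; origin under its centre
- beaker: bystander: clear glass beaker, 72 mm across, 85 mm high; origin under its centre
- reagent_jar: bystander: amber glass jar with red cap, 70 mm across, 110 mm high; origin under its centre
- reagent_bottle: bystander: white bottle with blue cap, 56 mm across, 140 mm high; origin under its centre
- bench_timer: bystander: flat white timer 50 x 65 x 22 mm; origin under its centre
Mind the look-alikes: they are no part of the job. Of the things that look like the rack, take the one that is farthest to the robot's left at the start.

How it is judged:
By the outcome, as a careful person would: the job done as asked, in the order asked, and still so for the second after the job is handed in, with the robot touching nothing.
It also fails if it takes over 61 s, if anything falls off the work surface, if the arm or the gripper's body presses on something with over 40 N, if the wrist force passes 120 N, or if a joint passes its speed limit or range.

ROBOT

A 6-joint arm with a two-finger parallel gripper is mounted at the origin on the work surface. World frame = base frame: x ahead of the robot, y to its left, z up, the work surface at z = 0. Lengths are in m, angles in rad, forces in N, time in s.
With the tool pointing down it reaches from about 0.425 to 0.95 m from the base axis. Payload 3.5 kg.
Tool frame: the origin (TCP) lies on the centre line of the jaws, within the pads' length; the fingertips stand ahead of it and the grasp point (between the pads) lies 11 mm behind it (tips_ahead is the z of the fingertips in the tool frame, in m); z points along the fingers, y is the direction in which the jaws open and shut (so a half turn about z gives the same grasp; the last joint's range is limited). The gripper opens to 85 mm and grips with 20 to 120 N. Pads are 22 mm wide; open, the fingers measure 114 mm over their backs; the gripper's body (76 mm by 85 mm) begins 54 mm behind the grasp point. The pads swing forward as they close: fully open they stand 13 mm farther back than shut.
Start: joints at [-0.15, 0.286, 1.577, -0, 1.279, -0.15], TCP at [0.675, 0, 0.239] pointing down, gripper open.
Joint ranges: [-2.77, 2.77], [-0.9, 2.22], [0.21, 2.48], [-1.53, 4.67], [0.24, 2.81], [-2.84, 2.84]. Speed limits (rad/s): [2.79, 2.79, 3.14, 3.14, 3.14, 3.14].

INTERFACE

Orientations are given as a unit quaternion [x, y, z, w].
In Python, from plant import * gives the robot as it stands. The module is installed in compiled form; this text tells all that it offers.
- The arm moves only by the tool move_arm, never from a script. Its arguments are lists of equal length, an entry for each row: "linear": the shift along the world's x, y, z in m, a list of three; "twist": the turn, a rotation vector about the world's x, y, z in degrees, a list of three. A call has 1 to 20 rows; each row shifts and turns the pose as measured when the row begins; what a row does not reach is not made up. A row lasts 1/12 s, in which the tool goes at most 41.7 mm and 7.16 degrees, less where a joint would pass 70% of its speed; a pose out of reach is approached as far as the arm can. A call is refused whole if a number of a shift passes 0.0417 or a number of a turn 7.16, either way. A call with a gripper value outside its range is refused whole. "grip" is the opening, from 0 (shut) to 1 (fully open), set as the call begins (left out, the last holds). The fingers move at their own pace and stop on an object; "force" is the grip in N (left out, the last holds). Time passes only in rows, so rows that do not move let the fingers close. It gives the time, the measured TCP pose, the force and the opening at its end, in the units of the state.
- get_state(): the state, without advancing time (a new reading comes with each control period).
- read_camera(name): name is "scene" or "side" or "wrist"; returns a dict with "img" (400x640x3 uint8, blue, green, red), "depth" (400x640 float32, m along the optical axis (not along the pixel's ray), 0 where there is no reading), "fx", "fy", "cx", "cy" (pixels), "rvec" (rotation vector, rad) and "tvec" (3), from world to camera coordinates, as OpenCV has them. Camera axes: x right, y down, z forward; pixel columns grow to the right and rows downward; lengths in m; the calibration is good to about 2 mm. A picture is of the moment at which its call begins.
- sign_off(): hands the job in, once; it reports no verdict.
The state is a dict: "time": time; "qpos": joint angles; "dq": joint speeds; "joint_efforts": joint torques, N m; "eef_pos": TCP position; "tcp_rot": TCP orientation; "contact_force": force on the tool from outside, world axes, zero at the start; "wrist_torque": the same for the moment, N m; "opening": opening from 0.0 (shut) to 1.0 (fully open).
Only numpy, scipy, OpenCV 4.12 (cv2) and the standard library are available. Lean on these libraries where they do the work, as an engineer would, in place of code of your own. Each camera call takes 0.05 s, during which the arm holds its last target.

## Working session

There is one attempt and no reset: what is moved stays moved. The work goes in short steps, Python scripts to look and compute and a tool call to move; the robot and the scene stay as the last step left them, time stands still between calls to the robot, and variables do not carry over. Pictures are saved under pics/ and viewed, and the job is handed in when it is done.

Besides the shell and the picture viewer there is one more tool, called as a command line: name --argument value ..., lists and objects as JSON in quotes. move_arm: Moves the arm, as the interface text tells. Its arguments: {"type":"object","properties":{"linear":{"type":"array","items":{"type":"array","items":{"type":"number"}}},"twist":{"type":"array","items":{"type":"array","items":{"type":"number"}}},"grip":{"type":"number"},"force":{"type":"number"}},"required":["linear","twist"]}

```bash
mkdir -p pics
cat > h.py <<'E'
from plant import *
import numpy as np, cv2
from scipy.spatial.transform import Rotation as R
def cam(n):
    c=read_camera(n); c['R']=cv2.Rodrigues(np.array(c['rvec'],float))[0]; c['t']=np.array(c['tvec'],float).ravel(); return c
def p2w(c,u,v,d=None):
    if d is None: d=c['depth'][int(v),int(u)]
    p=np.array([(u-c['cx'])/c['fx']*d,(v-c['cy'])/c['fy']*d,d]); return c['R'].T@(p-c['t'])
def cloud(c):
    d=c['depth']; v,u=np.mgrid[:d.shape[0],:d.shape[1]]
    P=np.stack([(u-c['cx'])/c['fx']*d,(v-c['cy'])/c['fy']*d,d],-1); W=(P-c['t'])@c['R']; W[d==0]=np.nan; return W
def w2p(c,p):
    q=c['R']@np.array(p)+c['t']; return q[0]/q[2]*c['fx']+c['cx'],q[1]/q[2]*c['fy']+c['cy']
E
python3 - <<'E'
from h import *
import pickle
for n in ["scene","side","wrist"]:
    c=cam(n); cv2.imwrite(f"pics/{n}0.png",c['img']); pickle.dump(c,open(f"{n}0.pkl","wb"))
    print(n,c['fx'],-c['R'].T@c['t'],c['R'][2])
print(get_state())
E
```

```text
scene 402.9121796050701 [ 0.94588019 -0.68487885  0.89076885] [-0.36821042  0.60258084 -0.70803773]
side 412.9352836496974 [0.13662406 0.65503877 0.80336617] [ 0.39425286 -0.63290684 -0.66632846]
wrist 327.4137463024476 [0.67323648 0.07205019 0.37154666] [-0.00146844 -0.27737698 -0.96076004]
{'time': 0.15, 'qpos': array([-1.49998223e-01,  2.87011750e-01,  1.57783360e+00,  4.17028091e-06,
        1.27864207e+00, -1.49983315e-01]), 'dq': array([ 9.72493447e-04, -1.02451895e-03, -5.77884535e-03,  2.88658047e-04,
       -3.12115130e-04, -6.88073125e-05]), 'joint_efforts': array([ 7.91554030e-04, -4.06602967e+01, -2.93140125e+01, -8.94972595e-05,
        3.96185191e-03, -2.97825103e-06]), 'eef_pos': array([6.74497123e-01, 1.07768223e-04, 2.38235734e-01]), 'tcp_rot': array([ 7.07112161e-01,  7.07100767e-01, -5.60668817e-04, -7.63664909e-04]), 'contact_force': array([ 1.01603408, -0.05303031,  0.58131918]), 'wrist_torque': array([-0.0268274 ,  0.03659232, -0.01993087]), 'opening': 1.0014491957394442}
```

View pics/scene0.png

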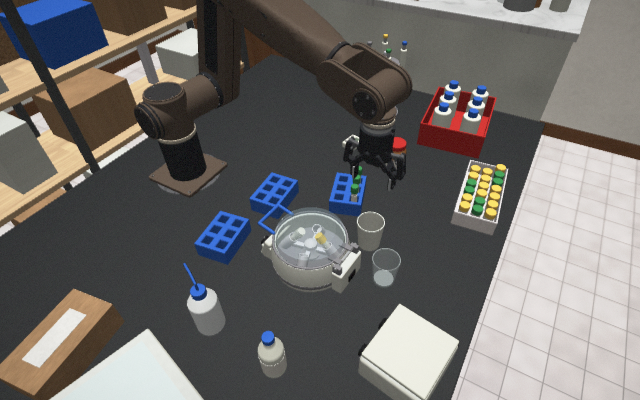

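View pics/side0.png

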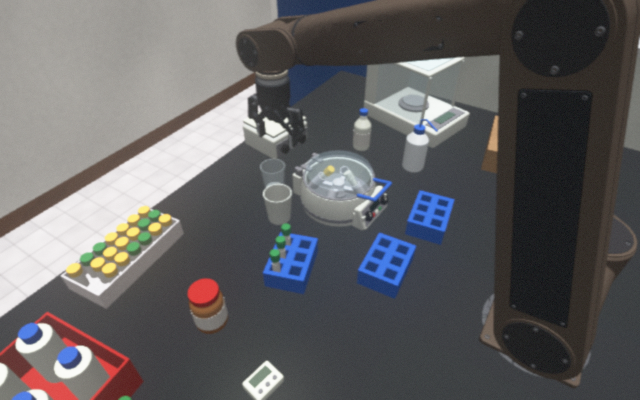

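View pics/wrist0.png

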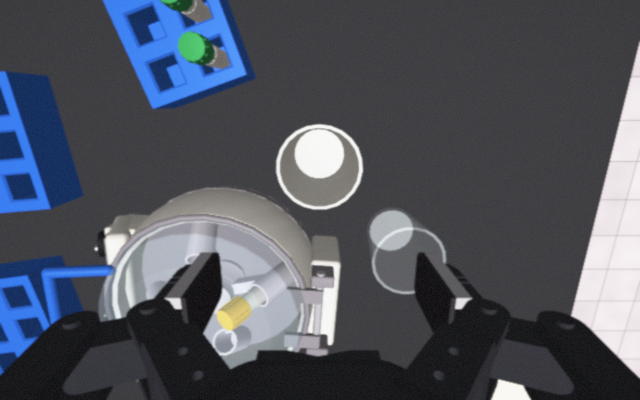

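The green-tube rack is at scene px (348,193); the empty racks at (275,193) and (222,235) are look-alikes. The centrifuge is at (312,245), with its handle at about (268,220). Next I measure them.

Run:
```python
from h import *
import pickle
for n in ["scene","side","wrist"]:
    c=pickle.load(open(f"{n}0.pkl","rb")); W=cloud(c); hsv=cv2.cvtColor(c['img'],cv2.COLOR_BGR2HSV)
    blue=((hsv[...,0]>100)&(hsv[...,0]<125)&(hsv[...,1]>120)&(hsv[...,2]>60)).astype(np.uint8)
    k,l,s,ce=cv2.connectedComponentsWithStats(blue)
    for i in range(1,k):
        if s[i,4]<60: continue
        P=W[l==i]; P=P[np.isfinite(P[:,0])]
        if len(P)<20 or abs(np.median(P[:,1]))>.5: continue
        T=P[(P[:,2]>.044)&(P[:,2]<.056)]
        o=""
        if len(T)>100:
            r=cv2.minAreaRect((T[:,:2]*1000).astype(np.float32)); o=np.round(r[0],1),np.round(r[1],1),round(r[2],1)
        print(n,ce[i].round(),s[i,4],np.nanmedian(P,0).round(3),P[:,2].max().round(3),o)
        if .1<np.median(P[:,2])<.125:
            np.save(f"handle_{n}.npy",P)
    for nm,lo,hi in [("yellow",20,35),("green",50,80),("red",0,6)]:
        m=((hsv[...,0]>=lo)&(hsv[...,0]<=hi)&(hsv[...,1]>120)&(hsv[...,2]>60)).astype(np.uint8)
        k,l,s,ce=cv2.connectedComponentsWithStats(m)
        for i in range(1,k):
            if s[i,4]<25: continue
            P=W[l==i]; P=P[np.isfinite(P[:,0])]
            if len(P) and P[:,0].min()<1.0 and abs(np.median(P[:,1]))<.5: print(n,nm,ce[i].round(),s[i,4],np.median(P,0).round(3))
```

```text
scene [63. 29.] 4271 [-0.712  0.179  0.296] 0.43 
scene [12. 36.] 336 [-0.9    0.069  0.272] 0.423 
scene [274. 197.] 1625 [0.357 0.002 0.048] 0.132 (array([343.5,  27.9]), array([100.3, 138.7]), 4.5)
scene [346. 195.] 1116 [0.545 0.11  0.048] 0.055 (array([540.9, 142.9]), array([ 96.6, 141.5]), 18.7)
scene [223. 237.] 1917 [ 0.326 -0.199  0.046] 0.056 (array([ 316. , -185.9]), array([ 99. , 137.1]), 8.6)
scene [196. 287.] 292 [ 0.455 -0.403  0.149] 0.188 
scene [267. 338.] 162 [ 0.649 -0.416  0.14 ] 0.144 
scene yellow [474. 172.] 128 [0.859 0.392 0.067]
scene yellow [500. 167.] 68 [0.925 0.444 0.067]
scene yellow [484. 182.] 280 [0.898 0.347 0.067]
scene yellow [493. 201.] 351 [0.942 0.275 0.067]
scene yellow [465. 202.] 173 [0.874 0.234 0.067]
scene green [356. 181.] 141 [0.571 0.141 0.095]
scene green [498. 178.] 123 [0.93  0.388 0.067]
scene green [470. 186.] 122 [0.866 0.311 0.067]
scene green [478. 206.] 158 [0.909 0.236 0.067]
scene red [399. 144.] 171 [0.616 0.351 0.11 ]
side [419. 129.] 77 [ 0.451 -0.392  0.146] 0.158 
side [378. 189.] 196 [ 0.444 -0.124  0.113] 0.12 
side 
[... 566 characters left out ...]
 [0.871 0.376 0.066]
side yellow [103. 266.] 272 [0.867 0.411 0.067]
side yellow [ 73. 269.] 96 [0.919 0.452 0.067]
side green [286. 227.] 45 [0.574 0.115 0.099]
side green [280. 240.] 61 [0.56  0.156 0.099]
side green [274. 254.] 73 [0.546 0.197 0.098]
side red [203. 292.] 728 [0.601 0.361 0.109]
wrist [177.  50.] 9774 [0.536 0.121 0.048] 0.1 (array([544.9, 129.1]), array([97.2, 97.2]), 18.6)
wrist [ 33. 147.] 9047 [0.385 0.026 0.036] 0.051 (array([363.6,  32.6]), array([ 54.8, 134.5]), 4.6)
wrist [ 37. 300.] 6524 [ 0.346 -0.139  0.047] 0.312 (array([ 329.7, -178.5]), array([147.2,  58.9]), 74.8)
wrist green [178.   4.] 226 [0.567 0.145 0.091]
wrist green [195.  48.] 834 [0.579 0.114 0.098]
```

Run:
```python
import cv2
for n,(x,y,w,h) in dict(scene=(190,150,240,180),side=(240,130,240,180)).items():
    i=cv2.imread(f"pics/{n}0.png")[y:y+h,x:x+w]; cv2.imwrite(f"pics/{n}0c.png",cv2.resize(i,None,fx=3.3,fy=3.3,interpolation=3))
```

```text
(no output)
```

View pics/scene0c.png

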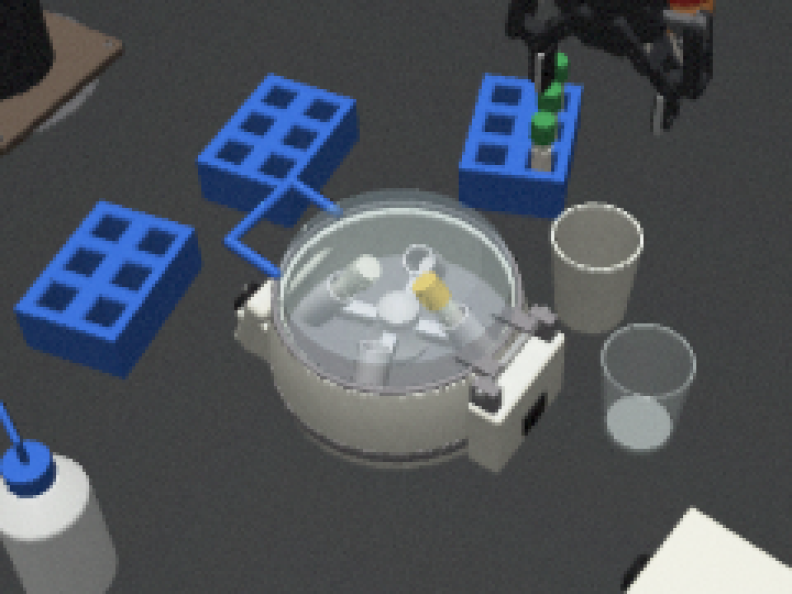

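View pics/side0c.png

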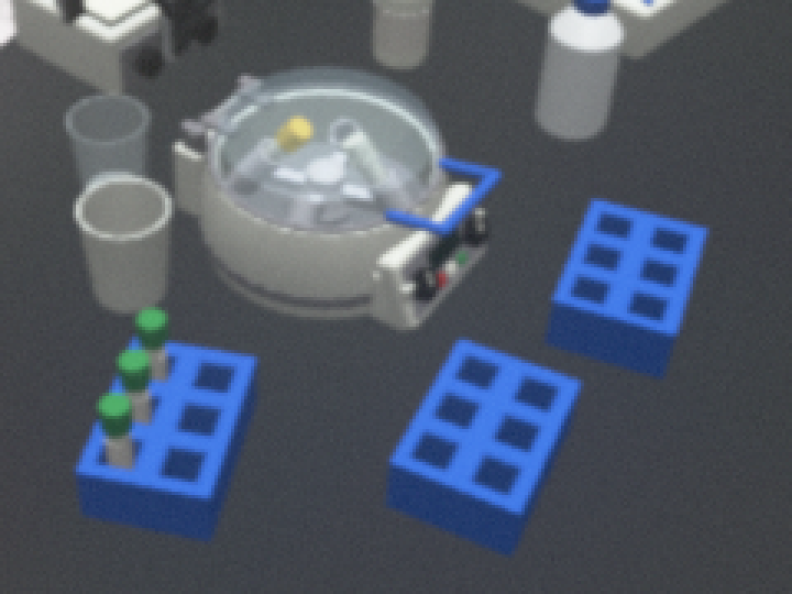

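Run:
```python
from h import *
import pickle
C={n:pickle.load(open(f"{n}0.pkl","rb")) for n in ["scene","side","wrist"]}
def onz(c,u,v,z):
    d=c['R'].T@np.array([(u-c['cx'])/c['fx'],(v-c['cy'])/c['fy'],1]); o=-c['R'].T@c['t']; return o+d*(z-o[2])/d[2]
A=onz(C['side'],390.6,183.9,.113);B=onz(C['side'],375.5,200.3,.113)
a=onz(C['scene'],259.1,222.7,.113);b=onz(C['scene'],278.2,205.2,.113)
w1=onz(C['wrist'],45,272,.113)
for p,q in((A,B),(a,b)):
    m=(p+q)/2; d=q-p; yaw=np.arctan2(-d[0],d[1]); print(p.round(4),q.round(4),m.round(4),np.linalg.norm(d),np.degrees(yaw), 'center',m[:2]+.135*np.array([np.cos(yaw),np.sin(yaw)]))
print(w1)
from scipy.optimize import least_squares
for n in C:
    W=cloud(C[n]).reshape(-1,3); hs=cv2.cvtColor(C[n]['img'],cv2.COLOR_BGR2HSV).reshape(-1,3)
    m=(W[:,2]>.03)&(W[:,2]<.08)&(abs(W[:,0]-.57)<.16)&(abs(W[:,1]+.1)<.16)&(hs[:,1]<60)
    P=W[m]
    r=np.hypot(P[:,0]-.575,P[:,1]+.09); P=P[(r>.09)&(r<.125)]
    s=least_squares(lambda x:np.hypot(P[:,0]-x[0],P[:,1]-x[1])-.106,[.575,-.09],loss='soft_l1',f_scale=.003); print(n,len(P),s.x,np.median(abs(s.fun)))
```

```text
[ 0.4258 -0.1499  0.113 ] [ 0.4302 -0.0707  0.113 ] [ 0.428  -0.1103  0.113 ] 0.07932456883919756 -3.2010317268121025 center [ 0.56276796 -0.11779119]
[ 0.4302 -0.153   0.113 ] [ 0.4371 -0.0744  0.113 ] [ 0.4337 -0.1137  0.113 ] 0.07892191497254285 -5.0191904027567835 center [ 0.56816459 -0.12549374]
[ 0.43265851 -0.06990835  0.113     ]
scene 372 [ 0.5905395  -0.09613022] 0.0019336587275394085
side 640 [ 0.57378203 -0.08872103] 0.010631361867492216
wrist 3020 [ 0.57916276 -0.08098234] 0.00586127797924537
```

Run:
```python
from h import *
import pickle
C={n:pickle.load(open(f"{n}0.pkl","rb")) for n in ["scene","side","wrist"]}
im=np.zeros((540,540,3),np.uint8); tiles=[]
for n in C:
    W=cloud(C[n]).reshape(-1,3); I=C[n]['img'].reshape(-1,3)
    t=np.zeros((300,320,3),np.uint8); tz=t.copy()
    o=np.argsort(np.nan_to_num(W[:,2]))
    for i in o:
        x,y,z=W[i]
        if not(np.isfinite(x) and .4<x<.72 and -.27<y<.03 and -.02<z<.2): continue
        u=int((x-.4)*1000); v=int((.03-y)*1000)
        if 0<=u<320 and 0<=v<300:
            cv2.circle(t,(u,v),1,I[i].tolist(),-1); cv2.circle(tz,(u,v),1,cv2.applyColorMap(np.uint8([[np.clip(z/.16*255,0,255)]]),cv2.COLORMAP_JET)[0,0].tolist(),-1)
    tiles.append(np.hstack([t,tz]) if 0 else np.vstack([t,tz]))
o=np.hstack(tiles); cv2.imwrite("pics/top.png",cv2.resize(o,None,fx=.83,fy=.83)); print(o.shape)
```

```text
(600, 960, 3)
```

View pics/top.png

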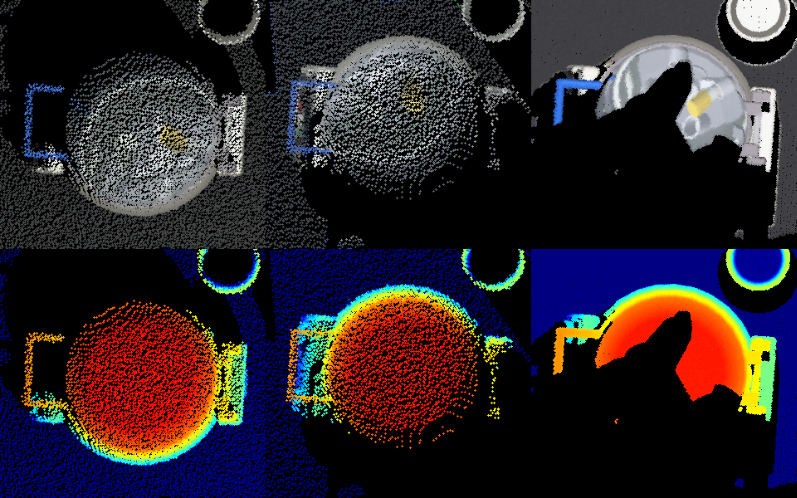

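Run:
```python
from h import *
import pickle
from scipy.optimize import least_squares
C={n:pickle.load(open(f"{n}0.pkl","rb")) for n in ["scene","side","wrist"]}
for n in C:
    W=cloud(C[n]).reshape(-1,3); hs=cv2.cvtColor(C[n]['img'],cv2.COLOR_BGR2HSV).reshape(-1,3)
    b=(hs[:,0]>100)&(hs[:,0]<125)&(hs[:,1]>110)&(W[:,2]>.1)&(W[:,2]<.125)&(W[:,0]>.4)&(W[:,0]<.442)&(abs(W[:,1]+.1)<.1)
    P=W[b]; 
    if len(P)>5:
        f=np.polyfit(P[:,1],P[:,0],1); 
        print(n,'bar',len(P),P.mean(0).round(4),'y',P[:,1].min().round(4),P[:,1].max().round(4),'yaw',np.degrees(np.arctan(-f[0])).round(2),P[:,0].min(),P[:,0].max())
    for lo,hi in((.1,.115),(.115,.128),(.128,.137)):
        m=(W[:,2]>lo)&(W[:,2]<hi)&(abs(W[:,0]-.57)<.1)&(abs(W[:,1]+.12)<.11)&(hs[:,1]<90)
        P=W[m]
        s=least_squares(lambda x:np.hypot(P[:,0]-x[0],P[:,1]-x[1])-x[2],[.57,-.12,.08],loss='soft_l1',f_scale=.003); print(n,lo,len(P),s.x.round(4),np.median(abs(s.fun)).round(4))
    m=(W[:,2]>.12)&(abs(W[:,0]-.57)<.1)&(abs(W[:,1]+.12)<.1)&(W[:,2]<.16); print('top',np.percentile(W[m][:,2],98), np.mean(W[m][:,:2],0))
    # hinge block
    m=(W[:,2]>.05)&(W[:,2]<.125)&(W[:,0]>.665)&(W[:,0]<.70)&(W[:,1]>-.22)&(W[:,1]<-.04)
    P=W[m]; r=cv2.minAreaRect((P[:,:2]*1000).astype(np.float32)); print('hinge',r)
```

```text
scene bar 113 [ 0.4353 -0.1184  0.1169] y -0.1598 -0.0714 yaw -2.02 0.4265320911195314 0.441596585518938
scene 0.1 569 [ 0.5676 -0.1209  0.0959] 0.0021
scene 0.115 669 [ 0.5687 -0.124   0.0868] 0.0023
scene 0.128 1229 [ 0.5708 -0.1275  0.0688] 0.0076
top 0.14033894780125428 [ 0.5764425  -0.13539903]
hinge ((679.8370971679688, -131.9181671142578), (100.0287094116211, 31.608688354492188), 88.22123718261719)
side bar 95 [ 0.4322 -0.1121  0.1154] y -0.1552 -0.0678 yaw -1.49 0.42593734099503855 0.44144665926277593
side 0.1 459 [ 0.5699 -0.1232  0.0956] 0.0017
side 0.115 620 [ 0.5674 -0.1192  0.0855] 0.003
side 0.128 1304 [ 0.5648 -0.1102  0.0585] 0.0118
top 0.13841415869913623 [ 0.55848375 -0.10423262]
hinge ((676.858642578125, -123.97529602050781), (97.65409088134766, 30.573638916015625), 83.9163589477539)
wrist bar 766 [ 0.4351 -0.0907  0.1145] y -0.1204 -0.0656 yaw -4.41 0.4272769959901042 0.44196372003621126
wrist 0.1 3314 [ 0.5644 -0.126   0.0994] 0.0017
wrist 0.115 5170 [ 0.5669 -0.118   0.0843] 0.0033
wrist 0.128 7954 [ 0.5676 -0.0987  0.0542] 0.0073
top 0.1365524726944073 [ 0.583825   -0.08036724]
hinge ((677.89013671875, -125.90481567382812), (99.35224151611328, 29.169706344604492), 87.48258972167969)
```

Run:
```python
import plant
print([x for x in dir(plant) if x[0]!='_'])
print(getattr(plant,'tips_ahead',None))
from h import *
import pickle
C={n:pickle.load(open(f"{n}0.pkl","rb")) for n in ["scene","side","wrist"]}
A=[];b=[]
for n,(u,v) in dict(scene=(320.6,238.2),side=(329.4,170),wrist=(235,312)).items():
    c=C[n]; d=c['R'].T@np.array([(u-c['cx'])/c['fx'],(v-c['cy'])/c['fy'],1]); d/=np.linalg.norm(d); o=-c['R'].T@c['t']
    M=np.eye(3)-np.outer(d,d); A.append(M); b.append(M@o); print(n,o+d*(.110-o[2])/d[2])
p=np.linalg.lstsq(np.vstack(A),np.hstack(b),rcond=None)[0]; print(p, np.degrees(np.arctan2(p[1]+.121,p[0]-.568)),np.hypot(p[1]+.121,p[0]-.568))
```

```text
['Unreachable', 'get_state', 'read_camera', 'sign_off', 'tips_ahead']
0.008
scene [ 0.5971143  -0.11768491  0.11      ]
side [ 0.59417029 -0.11770668  0.11      ]
wrist [ 0.59615716 -0.11269618  0.11      ]
[ 0.59530586 -0.11636217  0.10821071] 9.639547387980462 0.027696921891770393
```

move_arm --linear '[[-0.024,-0.011,-0.004],[-0.024,-0.011,-0.004],[-0.024,-0.011,-0.004],[-0.024,-0.011,-0.004],[-0.024,-0.011,-0.004],[-0.024,-0.011,-0.004],[-0.024,-0.011,-0.004],[-0.024,-0.011,-0.004],[-0.024,-0.011,-0.004],[-0.024,-0.011,-0.004],[0,0,0],[0,0,0]]' --twist '[[0,0,-1],[0,0,-1],[0,0,-1],[0,0,-1],[0,0,0],[0,0,0],[0,0,0],[0,0,0],[0,0,0],[0,0,0],[0,0,0],[0,0,0]]' --grip 0.35 --force 30

```text
time: 1.15
eef_pos: [0.4209, -0.111, 0.1899]
tcp_rot: [0.732, 0.682, -0.002, -0.004]
contact_force: [0.2, -0.2, 0.4]
opening: 0.35
```

```bash
cat > look.py <<'E'
from h import *
import sys,pickle
s=get_state(); print(s['time'],s['eef_pos'].round(4),R.from_quat(s['tcp_rot']).as_matrix().round(3).tolist(),s['contact_force'].round(1),round(s['opening'],3))
tag=sys.argv[1]
for n in sys.argv[2:]:
    c=cam(n); pickle.dump(c,open(f"{n}{tag}.pkl","wb")); cv2.imwrite(f"pics/{n}{tag}.png",c['img'])
E
python3 look.py 1 wrist side
```

```text
1.15 [ 0.4209 -0.111   0.1899] [[0.071, 0.997, -0.009], [0.997, -0.071, 0.003], [0.003, -0.009, -1.0]] [ 0.2 -0.2  0.4] 0.35
```

View pics/wrist1.png

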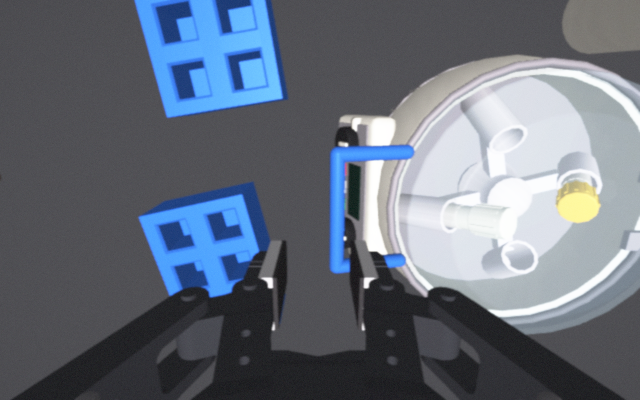

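View pics/side1.png

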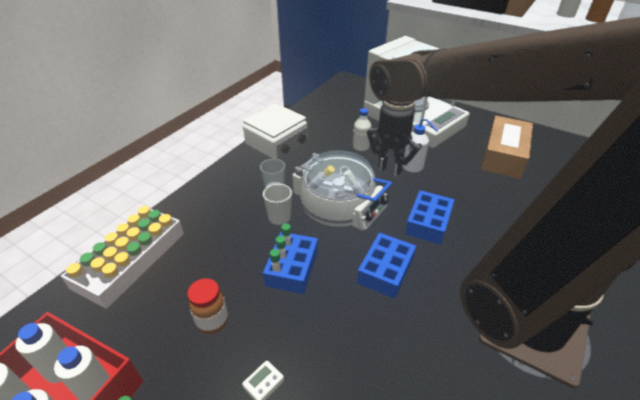

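The wrist picture shows the blue bar at px (337,150)–(337,272), slightly right of the jaw centre. The depth reading gives its position.

Run:
```python
from h import *
import pickle
c=pickle.load(open("wrist1.pkl","rb")); W=cloud(c); hs=cv2.cvtColor(c['img'],cv2.COLOR_BGR2HSV)
b=(hs[...,0]>100)&(hs[...,0]<125)&(hs[...,1]>110)&(W[...,2]>.1)&(W[...,2]<.13)
b[:,:328]=0;b[:,345:]=0
P=W[b]; f=np.polyfit(P[:,1],P[:,0],1); print(len(P),np.median(P,0),P.min(0),P.max(0),np.degrees(np.arctan(-f[0])))
mid=(P[:,1].min()+P[:,1].max())/2; print('bar mid',mid,np.polyval(f,mid), P[:,2].max())
for (u,v) in ((337,150),(337,270)): print(p2w(c,u,v))
```

```text
1842 [ 0.43145381 -0.10790566  0.11593377] [ 0.42381048 -0.15442821  0.10789202] [ 0.43868547 -0.06615433  0.1185901 ] -3.6497600317615104
bar mid -0.11029127153902438 0.4312790359438998 0.11859009693155656
[ 0.43403451 -0.06796901  0.11462129]
[ 0.4292979  -0.15165825  0.11634262]
```

move_arm --linear '[[0.003,0,-0.014],[0.003,0,-0.014],[0.003,0,-0.014],[0.002,0,-0.014],[0,0,-0.014],[0,0,-0.013],[0,0,0]]' --twist '[[0,0,0],[0,0,0],[0,0,0],[0,0,0],[0,0,0],[0,0,0],[0,0,0]]'

```text
time: 1.83
eef_pos: [0.4426, -0.1096, 0.1083]
tcp_rot: [0.729, 0.685, 0.0, 0.001]
contact_force: [-0.7, 0.1, -0.4]
opening: 0.347
```

```bash
python3 look.py 2 wrist scene; python3 -c "
import cv2
i=cv2.imread('pics/scene2.png')[150:330,190:430]; cv2.imwrite('pics/scene2c.png',cv2.resize(i,None,fx=3.3,fy=3.3,interpolation=3))"
```

```text
1.8333 [ 0.4426 -0.1096  0.1083] [[0.062, 0.998, 0.002], [0.998, -0.062, -0.001], [-0.0, 0.002, -1.0]] [-0.7  0.1 -0.4] 0.347
```

View pics/wrist2.png

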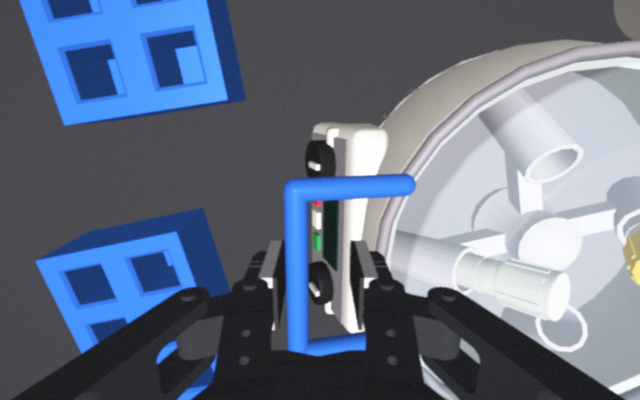

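View pics/scene2c.png

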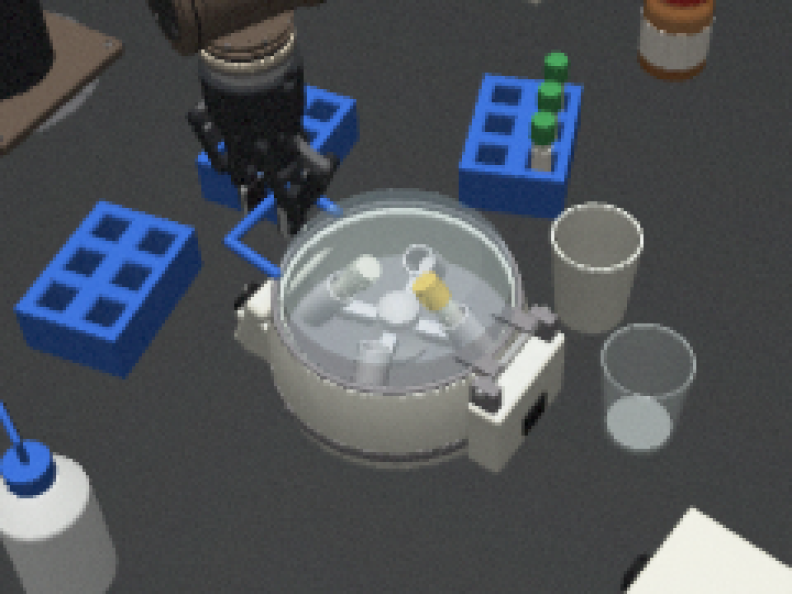

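move_arm --linear '[[-0.01,0,-0.002],[0,0,0],[0,0,0]]' --twist '[[0,0,0],[0,0,0],[0,0,0]]'

```text
time: 2.18
eef_pos: [0.4348, -0.1105, 0.1107]
tcp_rot: [0.728, 0.685, 0.002, 0.004]
contact_force: [0.2, -1.0, 0.7]
opening: 0.352
```

move_arm --linear '[[0,0,0],[0,0,0],[0,0,0],[0,0,0],[0,0,0],[0,0,0],[0,0,0]]' --twist '[[0,0,0],[0,0,0],[0,0,0],[0,0,0],[0,0,0],[0,0,0],[0,0,0]]' --grip 0 --force 40

```text
time: 2.77
eef_pos: [0.4331, -0.1107, 0.1125]
tcp_rot: [0.728, 0.685, 0.0, 0.003]
contact_force: [-0.7, 0.1, -1.7]
opening: 0.092
```

```bash
python3 look.py 3 wrist
```

```text
2.7667 [ 0.4331 -0.1107  0.1125] [[0.061, 0.998, 0.004], [0.998, -0.061, -0.004], [-0.004, 0.005, -1.0]] [-0.7  0.1 -1.7] 0.092
```

View pics/wrist3.png

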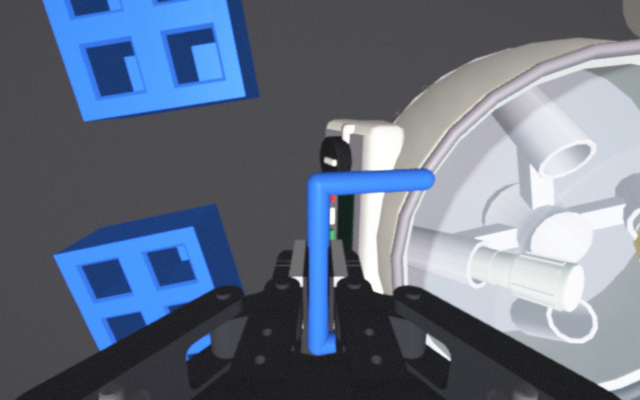

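```bash
cat > arc.py <<'E'
from h import *
import sys
s=get_state(); p=s['eef_pos']; H=np.array([.674,-.127,.098]); u=np.array([np.cos(np.radians(-3.8)),np.sin(np.radians(-3.8)),0])
if len(sys.argv)>3: H[0]+=float(sys.argv[3])
d=p-H; r=np.hypot(d@u,d[2]); a=np.degrees(np.arctan2(d[2],-(d@u))); print('r',r,'handle angle',a,'lid',a-3.6, s['contact_force'].round(1),s['opening'])
n=int(sys.argv[1]); st=float(sys.argv[2]); L=[];q=p
for i in range(n):
    t=np.radians(a+st*(i+1)); x=H+u*(-.241*np.cos(t))+np.array([0,0,.241*np.sin(t)]); x[1]+=(p-(H+u*(d@u)))[1]; L.append((x-q).round(4).tolist()); q=x
print(L)
E
python3 arc.py 10 3
```

```text
r 0.24188845701788053 handle angle 3.422710673162291 lid -0.17728932683770893 [-1.2  0.1 -2. ] 0.09162980891547948
[[0.0019, -0.0001, 0.0125], [0.0017, -0.0001, 0.0125], [0.0024, -0.0002, 0.0124], [0.003, -0.0002, 0.0122], [0.0037, -0.0002, 0.0121], [0.0043, -0.0003, 0.0119], [0.0049, -0.0003, 0.0116], [0.0055, -0.0004, 0.0113], [0.0061, -0.0004, 0.011], [0.0067, -0.0004, 0.0107]]
```

move_arm --linear '[[0.001,0,0.006],[0.001,0,0.012],[0.002,0,0.012],[0.003,0,0.012],[0.004,0,0.012],[0.004,0,0.012],[0.005,0,0.012],[0.005,0,0.011]]' --twist '[[0,0,0],[0,0,0],[0,0,0],[0,0,0],[0,0,0],[0,0,0],[0,0,0],[0,0,0]]'

```text
time: 3.48
eef_pos: [0.4576, -0.1123, 0.206]
tcp_rot: [0.728, 0.685, -0.003, 0.003]
contact_force: [3.9, -2.1, -3.3]
opening: 0.095
```

```bash
python3 look.py 4 scene;python3 arc.py 12 3; python3 -c "
import cv2
i=cv2.imread('pics/scene4.png')[130:310,190:430]; cv2.imwrite('pics/scene4c.png',cv2.resize(i,None,fx=3,fy=3,interpolation=3))"
```

```text
3.4833 [ 0.4576 -0.1123  0.206 ] [[0.061, 0.998, -0.0], [0.998, -0.061, -0.009], [-0.009, 0.0, -1.0]] [ 3.9 -2.1 -3.3] 0.095
r 0.2422685780847769 handle angle 27.213699572642273 lid 23.613699572642272 [-1.8  0.7  1.5] 0.0986279636052962
[[0.0072, -0.0005, 0.0105], [0.0066, -0.0004, 0.0107], [0.0072, -0.0005, 0.0104], [0.0077, -0.0005, 0.01], [0.0082, -0.0005, 0.0096], [0.0087, -0.0006, 0.0091], [0.0092, -0.0006, 0.0087], [0.0096, -0.0006, 0.0082], [0.01, -0.0007, 0.0076], [0.0104, -0.0007, 0.0071], [0.0108, -0.0007, 0.0066], [0.0111, -0.0007, 0.006]]
```

View pics/scene4c.png

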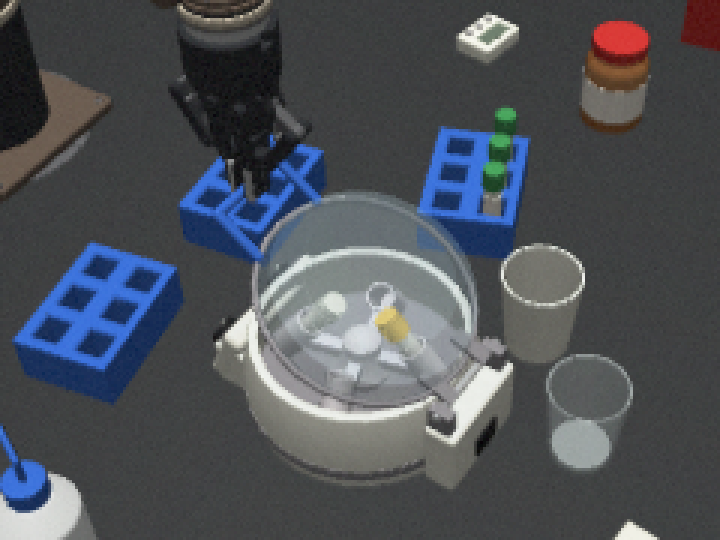

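move_arm --linear '[[0.006,0,0.01],[0.007,0,0.011],[0.007,-0.001,0.01],[0.008,0,0.01],[0.008,-0.001,0.01],[0.009,0,0.009],[0.009,-0.001,0.009],[0.01,-0.001,0.008]]' --twist '[[0,0,0],[0,0,0],[0,0,0],[0,0,0],[0,0,0],[0,0,0],[0,0,0],[0,0,0]]'

```text
time: 4.2
eef_pos: [0.5225, -0.1167, 0.2887]
tcp_rot: [0.728, 0.685, -0.007, 0.0]
contact_force: [-1.9, -1.0, -0.8]
opening: 0.097
```

```bash
python3 arc.py 12 3
```

```text
r 0.24380228892096312 handle angle 51.477969475367324 lid 47.87796947536732 [-1.9 -1.  -0.8] 0.09669690897800211
[[0.0118, -0.0008, 0.0054], [0.0104, -0.0007, 0.0071], [0.0108, -0.0007, 0.0065], [0.0111, -0.0007, 0.0059], [0.0114, -0.0008, 0.0053], [0.0117, -0.0008, 0.0047], [0.0119, -0.0008, 0.0041], [0.0121, -0.0008, 0.0035], [0.0123, -0.0008, 0.0028], [0.0124, -0.0008, 0.0022], [0.0125, -0.0008, 0.0015], [0.0126, -0.0008, 0.0009]]
```

move_arm --linear '[[0.01,-0.001,0.006],[0.01,-0.001,0.007],[0.011,-0.001,0.006],[0.011,-0.001,0.006],[0.011,-0.001,0.005],[0.012,-0.001,0.004],[0.012,-0.001,0.004],[0.012,-0.001,0.003]]' --twist '[[0,0,0],[0,0,0],[0,0,0],[0,0,0],[0,0,0],[0,0,0],[0,0,0],[0,0,0]]'

```text
time: 4.87
eef_pos: [0.6122, -0.1226, 0.336]
tcp_rot: [0.728, 0.686, -0.012, -0.008]
contact_force: [-1.2, -0.1, -0.5]
opening: 0.096
```

```bash
python3 arc.py 12 3; python3 look.py 5 scene side; python3 -c "
import cv2
a=cv2.imread('pics/scene5.png')[80:310,190:430];b=cv2.imread('pics/side5.png')[80:310,220:460]
import numpy as np
cv2.imwrite('pics/5c.png',cv2.resize(np.hstack([a,b]),None,fx=1.66,fy=1.66,interpolation=3))"
```

```text
r 0.24590583119548814 handle angle 75.40599174979154 lid 71.80599174979154 [-1.2 -0.1 -0.5] 0.0956107073921307
[[0.0135, -0.0009, -0.0019], [0.0124, -0.0008, 0.0022], [0.0125, -0.0008, 0.0016], [0.0126, -0.0008, 0.0009], [0.0126, -0.0008, 0.0002], [0.0126, -0.0008, -0.0004], [0.0125, -0.0008, -0.0011], [0.0125, -0.0008, -0.0017], [0.0124, -0.0008, -0.0024], [0.0122, -0.0008, -0.003], [0.012, -0.0008, -0.0037], [0.0118, -0.0008, -0.0043]]
4.8667 [ 0.6122 -0.1226  0.336 ] [[0.06, 0.998, -0.028], [0.998, -0.06, -0.004], [-0.006, -0.028, -1.0]] [-1.2 -0.1 -0.5] 0.096
```

View pics/5c.png

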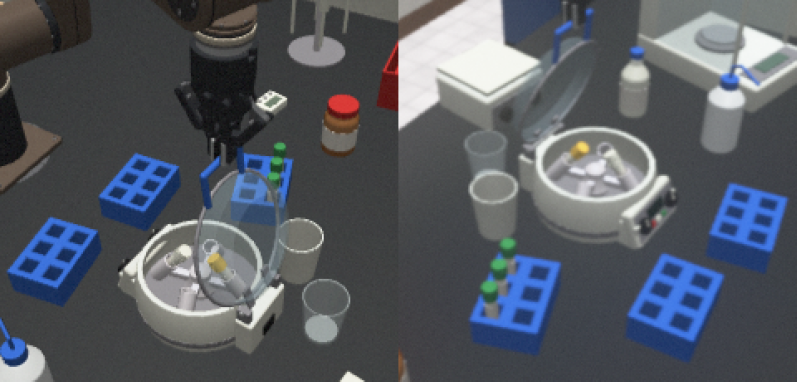

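move_arm --linear '[[0.011,-0.001,-0.003],[0.012,-0.001,0.0],[0.012,-0.001,0.001],[0.012,-0.001,0.0],[0.012,-0.001,0],[0.012,-0.001,-0.001],[0.012,-0.001,-0.001],[0.012,-0.001,-0.002],[0.012,-0.001,-0.003]]' --twist '[[0,0,0],[0,0.5,0],[0,0.5,0],[0,0,0],[0,0,0],[0,0,0],[0,0,0],[0,0,0],[0,0,0]]'

```text
time: 5.72
eef_pos: [0.7182, -0.1296, 0.3399]
tcp_rot: [0.728, 0.686, -0.018, -0.015]
contact_force: [-0.5, -0.2, 2.1]
opening: 0.091
```

```bash
python3 arc.py 5 3; python3 look.py 6 scene side; python3 -c "
import cv2
a=cv2.imread('pics/scene6.png')[80:310,190:430];b=cv2.imread('pics/side6.png')[80:310,220:460]
import numpy as np
cv2.imwrite('pics/6c.png',cv2.resize(np.hstack([a,b]),None,fx=1.66,fy=1.66,interpolation=3))"
```

```text
r 0.2458749276388106 handle angle 100.37499347827803 lid 96.77499347827803 [-0.5 -0.2  2.1] 0.09146524528381561
[[0.0114, -0.0008, -0.0074], [0.0122, -0.0008, -0.0032], [0.012, -0.0008, -0.0039], [0.0118, -0.0008, -0.0045], [0.0115, -0.0008, -0.0051]]
5.7167 [ 0.7182 -0.1296  0.3399] [[0.059, 0.997, -0.047], [0.998, -0.059, -0.004], [-0.007, -0.047, -0.999]] [-0.5 -0.2  2.1] 0.091
```

View pics/6c.png

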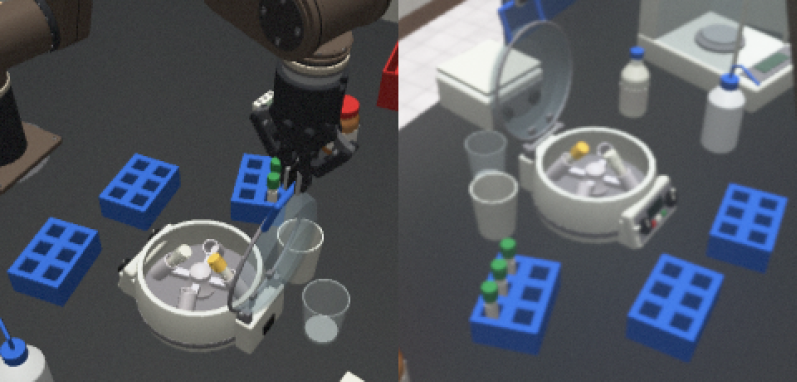

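move_arm --linear '[[0.011,-0.001,-0.004],[0.012,-0.001,-0.004],[0,0,0]]' --twist '[[0,0,0],[0,0,0],[0,0,0]]'

```text
time: 6.07
eef_pos: [0.7415, -0.1311, 0.334]
tcp_rot: [0.727, 0.686, -0.017, -0.014]
contact_force: [-0.0, -0.7, -1.6]
opening: 0.097
```

move_arm --linear '[[0,0,0],[0,0,0],[0,0,0],[0,0,0],[0,0,0.01],[0,0,0.02],[0,0,0.03],[0,0,0.02]]' --twist '[[0,0,0],[0,0,0],[0,0,0],[0,0,0],[0,0,0],[0,0,0],[0,0,0],[0,0,0]]' --grip 0.5

```text
time: 6.73
eef_pos: [0.7352, -0.1291, 0.4097]
tcp_rot: [0.727, 0.686, -0.021, -0.022]
contact_force: [1.2, 0.6, 0.7]
opening: 0.498
```

```bash
python3 look.py 7 scene side; python3 -c "
import cv2
a=cv2.imread('pics/scene7.png')[80:310,190:430];b=cv2.imread('pics/side7.png')[80:310,220:460]
import numpy as np
cv2.imwrite('pics/7c.png',cv2.resize(np.hstack([a,b]),None,fx=1.66,fy=1.66,interpolation=3))"
```

```text
6.7333 [ 0.7352 -0.1291  0.4097] [[0.058, 0.996, -0.061], [0.998, -0.058, 0.003], [-0.001, -0.061, -0.998]] [1.2 0.6 0.7] 0.498
```

View pics/7c.png

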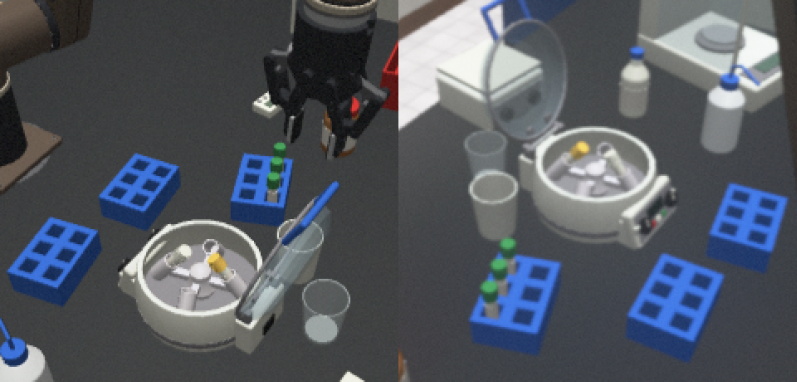

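```bash
cat > yel.py <<'E'
from h import *
import pickle,sys
tag=sys.argv[1]
for n in sys.argv[2:]:
    c=pickle.load(open(f"{n}{tag}.pkl","rb")); W=cloud(c); hs=cv2.cvtColor(c['img'],cv2.COLOR_BGR2HSV)
    m=(hs[...,0]>=18)&(hs[...,0]<=35)&(hs[...,1]>110)&(hs[...,2]>60)
    m&=(abs(W[...,0]-.6)<.07)&(abs(W[...,1]+.117)<.06)&(W[...,2]>.07)
    v,u=np.nonzero(m); P=W[m]; print(n,len(P),(u.mean().round(),v.mean().round()),P.mean(0).round(4),P.min(0).round(4),P.max(0).round(4))
    np.save(f"y_{n}.npy",P)
E
python3 yel.py 7 scene side; python3 -c "
from h import *;print(get_state()['qpos'])"
```

```text
scene 89 (np.float64(320.0), np.float64(238.0)) [ 0.5987 -0.1213  0.1159] [ 0.5706 -0.1299  0.0732] [ 0.6106 -0.0715  0.1263]
side 66 (np.float64(329.0), np.float64(170.0)) [ 0.5924 -0.1113  0.1155] [ 0.5814 -0.1254  0.103 ] [ 0.6051 -0.1008  0.1245]
[-0.30431469  0.42014429  1.0985511  -0.01573445  1.67458093 -0.24772854]
```

move_arm --linear '[[-0.015,0,-0.01],[-0.015,0,-0.01],[-0.015,0,-0.01],[-0.015,0,-0.01],[-0.015,0,-0.01],[-0.015,0,-0.01],[-0.015,0,-0.01],[-0.015,0,-0.01],[-0.015,0,0],[-0.015,0,0],[-0.015,0,0],[-0.015,0,0],[0,0,0],[0,0,0]]' --twist '[[0,0,7],[0,0,7],[0,0,7],[0,0,7],[0,0,7],[0,0,7],[0,0,7],[0,0,7],[0,0,7],[0,0,7],[0,0,7],[0,0,7],[0,0,7],[0,0,0]]'

```text
time: 8.0
eef_pos: [0.539, -0.1257, 0.3111]
tcp_rot: [-0.0, 1.0, -0.025, -0.01]
contact_force: [-0.4, -0.2, 0.0]
opening: 0.498
```

```bash
python3 look.py 8 wrist; python3 yel.py 8 wrist
```

```text
8.0 [ 0.539  -0.1257  0.3111] [[-1.0, -0.001, -0.021], [-0.0, 0.999, -0.05], [0.021, -0.05, -0.999]] [-0.4 -0.2  0. ] 0.498
wrist 377 (np.float64(336.0), np.float64(229.0)) [ 0.5911 -0.1147  0.1182] [ 0.5802 -0.1252  0.1035] [ 0.6078 -0.1033  0.1254]
```

View pics/wrist8.png

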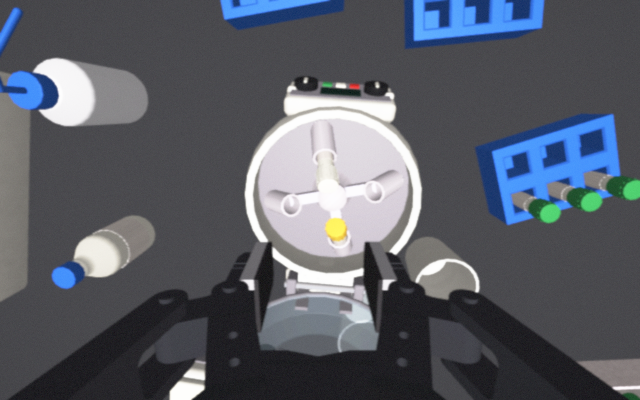

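Run:
```python
from h import *
import pickle
from scipy.optimize import least_squares
c=pickle.load(open("wrist8.pkl","rb")); W=cloud(c)
P=W[(W[...,2]>.091)&(W[...,2]<.1)]; r=np.hypot(P[:,0]-.568,P[:,1]+.121); 
P=P[(r>.075)&(r<.115)]
s=least_squares(lambda x:np.hypot(P[:,0]-x[0],P[:,1]-x[1])-x[2],[.57,-.12,.097],loss='soft_l1',f_scale=.002); print(len(P),s.x,np.median(abs(s.fun)))
i=c['img'][90:290,235:435]; cv2.imwrite("pics/w8c.png",cv2.resize(i,None,fx=3,fy=3,interpolation=3))
```

```text
4041 [ 0.56670653 -0.12003284  0.09372742] 0.0024215862472576344
```

View pics/w8c.png

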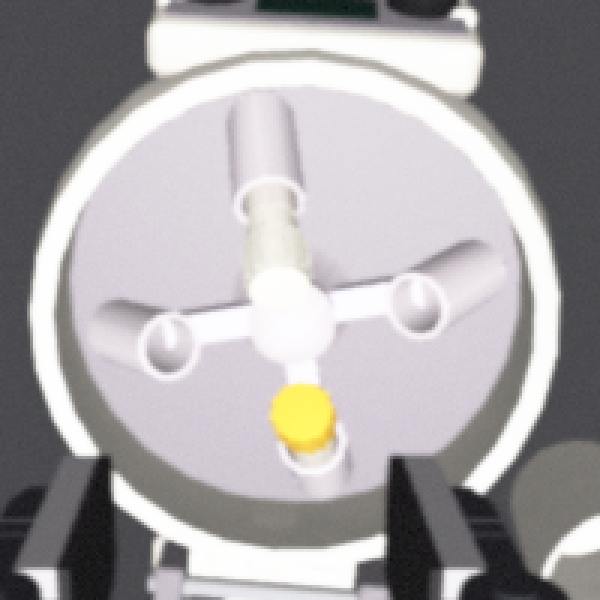

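Run:
```python
from h import *
import pickle
c=pickle.load(open("wrist8.pkl","rb"))
def onz(u,v,z):
    d=c['R'].T@np.array([(u-c['cx'])/c['fx'],(v-c['cy'])/c['fy'],1]); o=-c['R'].T@c['t']; return o+d*(z-o[2])/d[2]
L,Rr,F,N=[onz(235+a/3,90+b/3,.086) for a,b in((169,345),(418,305),(312,447),(267,203))]
print(L,Rr,F,N,(L+Rr)/2,(F+N)/2); d=Rr-L; e=F-N
print(np.linalg.norm(d),np.linalg.norm(e),np.degrees(np.arctan2(-d[0],d[1])),np.degrees(np.arctan2(e[1],e[0])))
print('captop',onz(235+302/3,90+408/3,.120))
```

```text
[ 0.57468762 -0.16594508  0.086     ] [ 0.55769187 -0.07188305  0.086     ] [ 0.61545098 -0.11049894  0.086     ] [ 0.51984564 -0.1286573   0.086     ] [ 0.56618974 -0.11891407  0.086     ] [ 0.56764831 -0.11957812  0.086     ]
0.09558514535076686 0.09731448466060463 10.242075711844144 10.75412145260925
captop [ 0.58707763 -0.11495075  0.12      ]
```

```bash
cat > goal.py <<'E'
from h import *
AX=np.array([.567,-.1195]); ph=np.radians(10.4); rh=np.array([np.cos(ph),np.sin(ph),0]); s,cc=np.sin(np.radians(35)),np.cos(np.radians(35))
a=-s*rh+np.array([0,0,cc]); top=np.array([AX[0],AX[1],0])+rh*(.047-.042*s)+np.array([0,0,.086+.042*cc])
ty=np.array([-rh[1],rh[0],0]); tz=-a; R1=np.stack([np.cross(ty,tz),ty,tz],1)
def err(goal,Rg):
    st=get_state(); R0=R.from_quat(st['tcp_rot']).as_matrix()
    print('t',st['time'],'pos',st['eef_pos'].round(4),'d',(goal-st['eef_pos']).round(4),'rv',np.degrees(R.from_matrix(Rg@R0.T).as_rotvec()).round(2),'F',st['contact_force'].round(1),'open',round(st['opening'],3)); return goal-st['eef_pos']
E
python3 -c "
from goal import *
print(top,a); err(top-a*.021+a*.09,R1)"
```

```text
[ 0.58953342 -0.11536434  0.12040439] [-0.56415342 -0.10354153  0.81915204]
t 8.05 pos [ 0.5391 -0.1257  0.311 ] d [ 0.0115  0.0032 -0.134 ] rv [  6.   -35.88  11.1 ] F [ 1.6  0.3 -0.4] open 0.491
```

move_arm --linear '[[0.0,0,-0.005],[0.001,0,-0.01],[0.001,0,-0.01],[0.002,0.001,-0.015],[0.002,0.001,-0.015],[0.002,0.001,-0.015],[0.001,0,-0.015],[0,0,0]]' --twist '[[1,-6,1.8],[1,-6,1.8],[1,-6,1.8],[1,-6,1.8],[1,-6,1.8],[1,-6,1.8],[0,0,0],[0,0,0]]' --grip 0.45

```text
time: 8.72
eef_pos: [0.5495, -0.122, 0.222]
tcp_rot: [-0.072, 0.947, 0.031, 0.31]
contact_force: [-0.1, -1.3, -1.0]
opening: 0.448
```

```bash
python3 -c "
from goal import *
err(top-a*.021+a*.09,R1);print(get_state()['qpos'])"; python3 look.py 9 wrist; python3 yel.py 9 wrist
```

```text
t 8.7167 pos [ 0.5495 -0.122   0.222 ] d [ 0.0011 -0.0005 -0.0451] rv [-1.02  1.2   1.44] F [-0.1 -1.3 -1. ] open 0.448
[-0.57976732 -0.20259165  2.20434137  0.63526543  0.75463523 -2.68887745]
8.7167 [ 0.5495 -0.122   0.222 ] [[-0.797, -0.156, 0.584], [-0.117, 0.988, 0.104], [-0.593, 0.014, -0.805]] [-0.1 -1.3 -1. ] 0.448
wrist 738 (np.float64(314.0), np.float64(160.0)) [ 0.5874 -0.1161  0.1168] [ 0.5793 -0.1268  0.0941] [ 0.5974 -0.1045  0.1253]
```

View pics/wrist9.png

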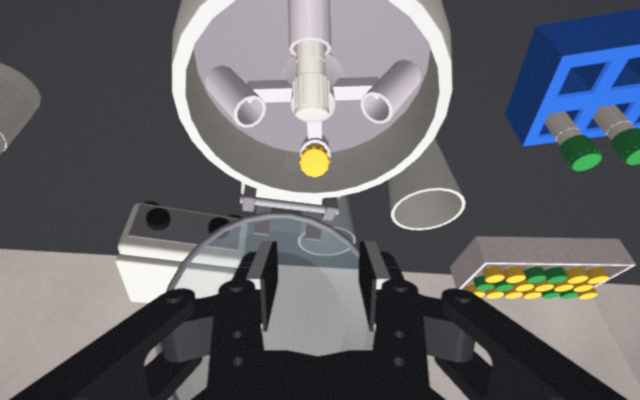

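move_arm --linear '[[0,0,-0.015],[0,0,-0.015],[0,0,-0.014]]' --twist '[[-0.5,0.5,0],[-0.4,0.5,0],[0,0,0]]'

```text
time: 9.02
eef_pos: [0.5545, -0.1244, 0.1862]
tcp_rot: [-0.073, 0.949, 0.021, 0.306]
contact_force: [-0.0, -0.6, 1.2]
opening: 0.447
```

```bash
python3 -c "
from goal import *
err(top-a*.021+a*.09,R1);err(top-a*.021,R1);print(get_state()['qpos'])"
```

```text
t 9.0167 pos [ 0.5545 -0.1244  0.1862] d [-0.0039  0.0019 -0.0093] rv [0.17 0.77 1.66] F [-0.  -0.6  1.2] open 0.447
t 9.0167 pos [ 0.5545 -0.1244  0.1862] d [ 0.0469  0.0112 -0.083 ] rv [0.17 0.77 1.66] F [-0.  -0.6  1.2] open 0.447
[-0.56726393 -0.14068811  2.22021149  0.65824905  0.67414404 -2.73478891]
```

move_arm --linear '[[0,0,0],[0,0,0],[0,0,0]]' --twist '[[2.4,0.7,-2.8],[2.4,0.7,-2.8],[2.4,0.7,-2.8]]' --grip 0.43

```text
time: 9.27
eef_pos: [0.556, -0.1235, 0.1862]
tcp_rot: [0.021, 0.954, 0.063, 0.291]
contact_force: [0.5, 0.7, 0.0]
opening: 0.429
```

```bash
cat >> goal.py <<'E'
def spin(d): return R1@R.from_euler('z',d,degrees=True).as_matrix()
E
python3 -c "
from goal import *
err(top-a*.021,spin(12));print(get_state()['qpos'])"
```

```text
t 9.2667 pos [ 0.556  -0.1235  0.1862] d [ 0.0454  0.0103 -0.083 ] rv [-0.71 -0.46  0.66] F [0.5 0.7 0. ] open 0.429
[-0.56859757 -0.12597501  2.20212376  0.64548352  0.70817796 -2.51872881]
```

move_arm --linear '[[-0.008,0.0,-0.005],[0.006,0.001,-0.008],[0.008,0.002,-0.012],[0.008,0.002,-0.012],[0.008,0.002,-0.012],[0,0,0]]' --twist '[[-0.5,0,0.5],[0,0,0],[0,0,0],[0,0,0],[0,0,0],[0,0,0]]'

```text
time: 9.77
eef_pos: [0.5835, -0.1184, 0.1443]
tcp_rot: [0.011, 0.953, 0.055, 0.297]
contact_force: [-0.3, 0.0, -0.5]
opening: 0.434
```

```bash
python3 -c "
from goal import *
d=err(top-a*.021,spin(12));print('along',-d@a,'perp',(d-(d@a)*a).round(4));print(get_state()['qpos'])"; python3 look.py 10 wrist scene side; python3 yel.py 10 wrist; python3 -c "
import cv2
a=cv2.imread('pics/scene10.png')[120:320,200:400];b=cv2.imread('pics/side10.png')[80:280,240:440]
import numpy as np
cv2.imwrite('pics/10c.png',cv2.resize(np.hstack([a,b]),None,fx=2,fy=2,interpolation=3))"
```

```text
t 9.7667 pos [ 0.5835 -0.1184  0.1443] d [ 0.0178  0.0052 -0.041 ] rv [ 0.42  0.2  -0.13] F [-0.3  0.  -0.5] open 0.434
along 0.04422120386986833 perp [-0.0071  0.0006 -0.0048]
[-0.5250344  -0.00435557  2.17821709  0.71736333  0.59702975 -2.60100702]
9.7667 [ 0.5835 -0.1184  0.1443] [[-0.824, -0.012, 0.567], [0.054, 0.994, 0.099], [-0.564, 0.112, -0.818]] [-0.3  0.  -0.5] 0.434
wrist 1707 (np.float64(315.0), np.float64(221.0)) [ 0.5881 -0.1154  0.1145] [ 0.5785 -0.1272  0.0705] [ 0.6594 -0.0947  0.1249]
```

View pics/wrist10.png

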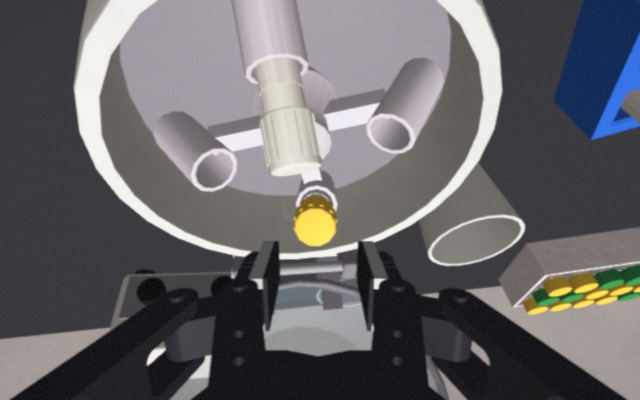

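View pics/10c.png

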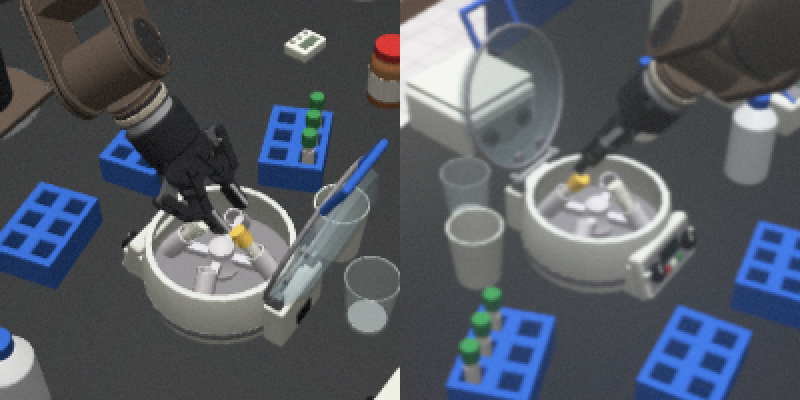

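Run:
```python
from goal import *
import pickle
c=pickle.load(open("wrist10.pkl","rb")); 
for u,v in((315,226),(308,226),(322,226),(315,218),(315,234)): print(p2w(c,u,v).round(4))
print(top, 'top px',w2p(c,top),'tcp px',w2p(c,get_state()['eef_pos']))
```

```text
[ 0.5873 -0.1158  0.1181]
[ 0.5868 -0.1194  0.118 ]
[ 0.5869 -0.1122  0.1188]
[ 0.5838 -0.1155  0.1155]
[ 0.5908 -0.1161  0.1207]
[ 0.58953342 -0.11536434  0.12040439] top px (np.float64(316.2806697657938), np.float64(232.1073647143964)) tcp px (np.float64(314.29088206428736), np.float64(274.82022443494094))
```

move_arm --linear '[[-0.004,0.0,-0.003],[-0.003,0.0,-0.003],[0.005,0.001,-0.008],[0.006,0.001,-0.009],[0.006,0.001,-0.009],[0.004,0.001,-0.006],[0,0,0]]' --twist '[[0,0,0],[0,0,0],[0,0,0],[0,0,0],[0,0,0],[0,0,0],[0,0,0]]'

```text
time: 10.5
eef_pos: [0.5987, -0.117, 0.111]
tcp_rot: [0.011, 0.952, 0.052, 0.302]
contact_force: [-0.7, 0.0, 0.0]
opening: 0.428
```

```bash
python3 -c "
from goal import *
top=np.array([.588,-.1156,.119]);d=err(top-a*.021,spin(12));print('along',-d@a,'perp',(d-(d@a)*a).round(4));print(get_state()['qpos'])"; python3 look.py 11 wrist
```

```text
t 10.5 pos [ 0.5987 -0.117   0.111 ] d [ 0.0011  0.0036 -0.0092] rv [0.83 0.82 0.04] F [-0.7  0.   0. ] open 0.428
along 0.00849697058002189 perp [-0.0037  0.0027 -0.0022]
[-0.50530446  0.08223851  2.16579786  0.80481598  0.52098531 -2.68892107]
10.5 [ 0.5987 -0.117   0.111 ] [[-0.817, -0.01, 0.576], [0.052, 0.994, 0.091], [-0.574, 0.105, -0.812]] [-0.7  0.   0. ] 0.428
```

View pics/wrist11.png

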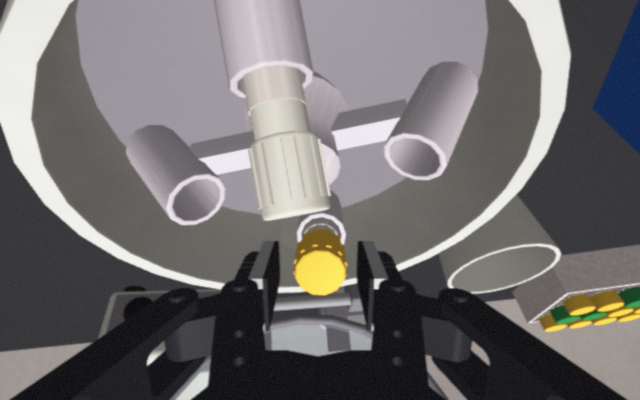

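move_arm --linear '[[-0.001,0.002,-0.005],[0.001,0.001,-0.004],[0,0,0]]' --twist '[[0,0,0],[0,0,0],[0,0,0]]'

```text
time: 10.8
eef_pos: [0.5988, -0.114, 0.1023]
tcp_rot: [0.011, 0.952, 0.051, 0.303]
contact_force: [-0.7, -0.2, 0.5]
opening: 0.431
```

move_arm --linear '[[0,0,0],[0,0,0],[0,0,0],[0,0,0],[0,0,0],[0,0,0],[0,0,0]]' --twist '[[0,0,0],[0,0,0],[0,0,0],[0,0,0],[0,0,0],[0,0,0],[0,0,0]]' --grip 0 --force 30

```text
time: 11.38
eef_pos: [0.5987, -0.1142, 0.1031]
tcp_rot: [0.011, 0.952, 0.051, 0.303]
contact_force: [0.1, 0.7, 0.3]
opening: 0.244
```

```bash
python3 -c "
from goal import *
top=np.array([.588,-.1156,.119]);d=err(top-a*.021,spin(12));print('along',-d@a,'perp',(d-(d@a)*a).round(4));print(get_state()['qpos'])"; python3 look.py 12 wrist
```

```text
t 11.3833 pos [ 0.5987 -0.1142  0.1031] d [ 0.0011  0.0008 -0.0013] rv [0.92 0.96 0.05] F [0.1 0.7 0.3] open 0.244
along 0.0017628827767026743 perp [0.0001 0.0006 0.0002]
[-0.50000139  0.0944701   2.17147509  0.82973812  0.50365729 -2.71373246]
11.3833 [ 0.5987 -0.1142  0.1031] [[-0.816, -0.01, 0.578], [0.051, 0.995, 0.09], [-0.576, 0.103, -0.811]] [0.1 0.7 0.3] 0.244
```

View pics/wrist12.png

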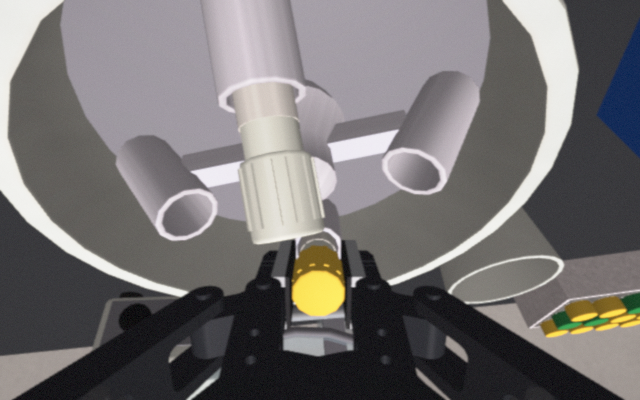

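move_arm --linear '[[-0.0028,-0.0005,0.0041],[-0.0056,-0.001,0.0082],[-0.0056,-0.001,0.0082],[0,0,0]]' --twist '[[0,0,0],[0,0,0],[0,0,0],[0,0,0]]'

```text
time: 11.77
eef_pos: [0.5842, -0.1169, 0.1246]
tcp_rot: [0.011, 0.952, 0.051, 0.303]
contact_force: [0.6, -0.2, 0.5]
opening: 0.247
```

```bash
python3 -c "
from goal import *
top=np.array([.588,-.1156,.119]);d=err(top-a*.021,spin(12));print('along',-d@a,'perp',(d-(d@a)*a).round(4));print(get_state()['qpos'])"
```

```text
t 11.7667 pos [ 0.5842 -0.1169  0.1246] d [ 0.0157  0.0035 -0.0228] rv [0.91 0.94 0.07] F [ 0.6 -0.2  0.5] open 0.247
along 0.027884236215909373 perp [-0.0001  0.0006  0.    ]
[-0.52036741  0.02587298  2.19470209  0.77918392  0.54647485 -2.66973084]
```

Sliding out on axis with no force. Continuing along the axis.

move_arm --linear '[[-0.0056,-0.001,0.0082],[-0.0056,-0.001,0.0082],[-0.0056,-0.001,0.0082],[-0.0056,-0.001,0.0082],[-0.0056,-0.001,0.0082],[0,0,0.015],[0,0,0.015]]' --twist '[[0,0,0],[0,0,0],[0,0,0],[0,0,0],[0,0,0],[0,0,0],[0,0,0]]'

```text
time: 12.35
eef_pos: [0.552, -0.1206, 0.1933]
tcp_rot: [0.012, 0.953, 0.053, 0.299]
contact_force: [0.5, -0.4, -0.8]
opening: 0.244
```

```bash
python3 -c "
from goal import *
top=np.array([.588,-.1156,.119]);d=err(top-a*.021,spin(12));print('along',-d@a,'perp',(d-(d@a)*a).round(4));print(get_state()['qpos'])"; python3 look.py 13 wrist scene side;  python3 -c "
import cv2
a=cv2.imread('pics/scene13.png')[100:320,200:400];b=cv2.imread('pics/side13.png')[60:280,240:440];c=cv2.imread('pics/wrist13.png')[:,100:540]
import numpy as np
cv2.imwrite('pics/13c.png',np.hstack([cv2.resize(np.vstack([a,b]),(364,400*2//2)) if 0 else cv2.resize(np.vstack([a,b]),None,fx=1.36,fy=1.36), cv2.resize(c,None,fx=1,fy=1.4960) if 0 else cv2.copyMakeBorder(c,0,598-400,0,0,0)]))"
```

```text
t 12.35 pos [ 0.552  -0.1206  0.1933] d [ 0.0478  0.0072 -0.0915] rv [0.68 0.5  0.06] F [ 0.5 -0.4 -0.8] open 0.244
along 0.10266820825057811 perp [-0.0101 -0.0034 -0.0074]
[-0.5650804  -0.15610881  2.2174398   0.64116741  0.69863196 -2.53075532]
12.35 [ 0.552  -0.1206  0.1933] [[-0.821, -0.009, 0.571], [0.054, 0.994, 0.093], [-0.569, 0.107, -0.815]] [ 0.5 -0.4 -0.8] 0.244
```

View pics/13c.png

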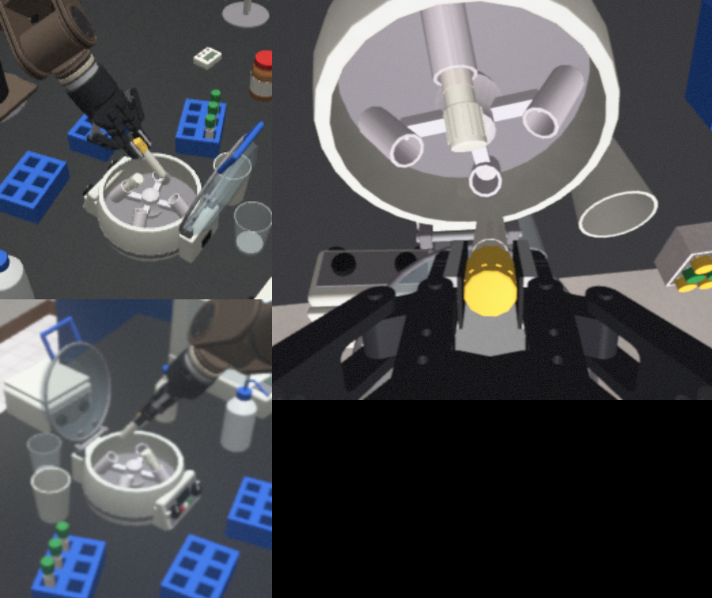

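```bash
cat >> goal.py <<'E'
y=np.radians(18.7); ty2=np.array([-np.sin(y),np.cos(y),0]); tz2=np.array([0,0,-1.]); RV=np.stack([np.cross(ty2,tz2),ty2,tz2],1)
E
python3 -c "
from goal import *
err(np.array([.520,.137,.24]),RV)"
```

```text
t 12.5 pos [ 0.5531 -0.1211  0.1945] d [-0.0331  0.2581  0.0455] rv [-11.69  33.76  19.4 ] F [-0.3 -0.1 -0.6] open 0.243
```

move_arm --linear '[[0,0,0.015],[0,0.005,0.02],[-0.003,0.02,0.02],[-0.004,0.025,0.01],[-0.004,0.025,0],[-0.004,0.025,0],[-0.004,0.025,0],[-0.004,0.025,0],[-0.004,0.025,0],[-0.004,0.025,0],[-0.002,0.02,0],[0,0.01,0],[0,0,0]]' --twist '[[0,0,0],[-1,3,2],[-1.5,4,2.4],[-1.5,4,2.4],[-1.5,4,2.4],[-1.5,4,2.4],[-1.5,4,2.4],[-1.5,4,2.4],[-1.5,4,2.4],[0,2,0],[0,0,0],[0,0,0],[0,0,0]]'

```text
time: 13.58
eef_pos: [0.5118, 0.1212, 0.2419]
tcp_rot: [-0.164, 0.986, 0.002, -0.019]
contact_force: [0.5, -0.2, 0.0]
opening: 0.248
```

```bash
python3 -c "
from goal import *
err(np.array([.520,.137,.24]),RV);print(get_state()['qpos'])"; python3 look.py 14 wrist scene
```

```text
t 13.5833 pos [0.5118 0.1212 0.2419] d [ 0.0082  0.0158 -0.0019] rv [ 0.11 -2.23 -0.23] F [ 0.5 -0.2  0. ] open 0.248
[ 3.97165442e-02 -2.51441882e-02  1.91690774e+00 -4.34119035e-04
  1.28877778e+00 -1.86127188e+00]
13.5833 [0.5118 0.1212 0.2419] [[-0.945, -0.324, -0.039], [-0.324, 0.946, -0.002], [0.037, 0.011, -0.999]] [ 0.5 -0.2  0. ] 0.248
```

View pics/wrist14.png

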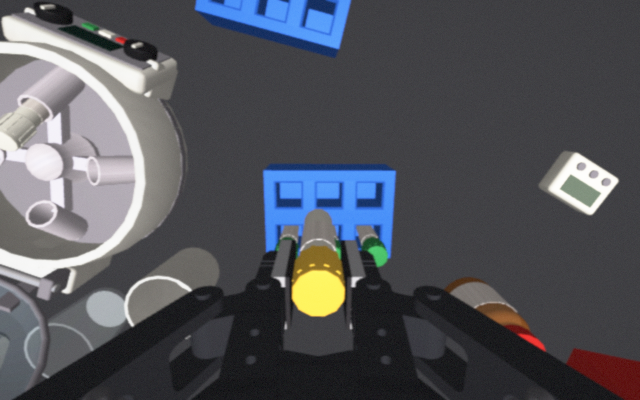

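View pics/scene14.png

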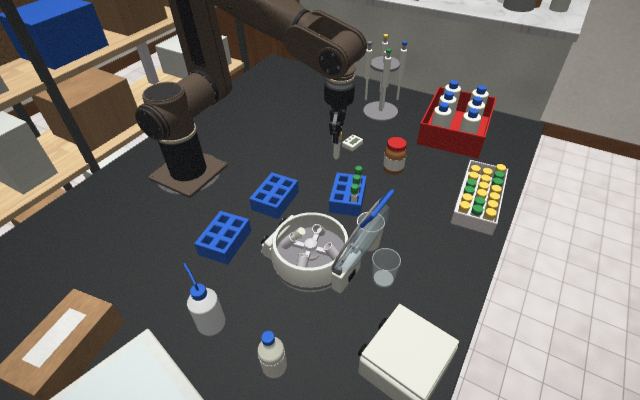

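Run:
```python
from goal import *
import pickle
c=pickle.load(open("wrist14.pkl","rb")); W=cloud(c)
def onz(u,v,z):
    d=c['R'].T@np.array([(u-c['cx'])/c['fx'],(v-c['cy'])/c['fy'],1]); o=-c['R'].T@c['t']; return o+d*(z-o[2])/d[2]
img=c['img']; cv2.imwrite("pics/w14c.png",cv2.resize(img[150:270,250:410],None,fx=5,fy=5,interpolation=3))
hs=cv2.cvtColor(img,cv2.COLOR_BGR2HSV)
b=(hs[...,0]>100)&(hs[...,0]<125)&(hs[...,1]>110)&(abs(W[...,2]-.05)<.006)&(W[...,1]>.05)
b[270:]=0
P=W[b]; r=cv2.minAreaRect((P[:,:2]*1000).astype(np.float32)); print(r, P[:,2].mean())
```

```text
((465.4199523925781, 121.5407485961914), (251.01303100585938, 134.35598754882812), 18.425283432006836) 0.04870246039514945
```

View pics/w14c.png

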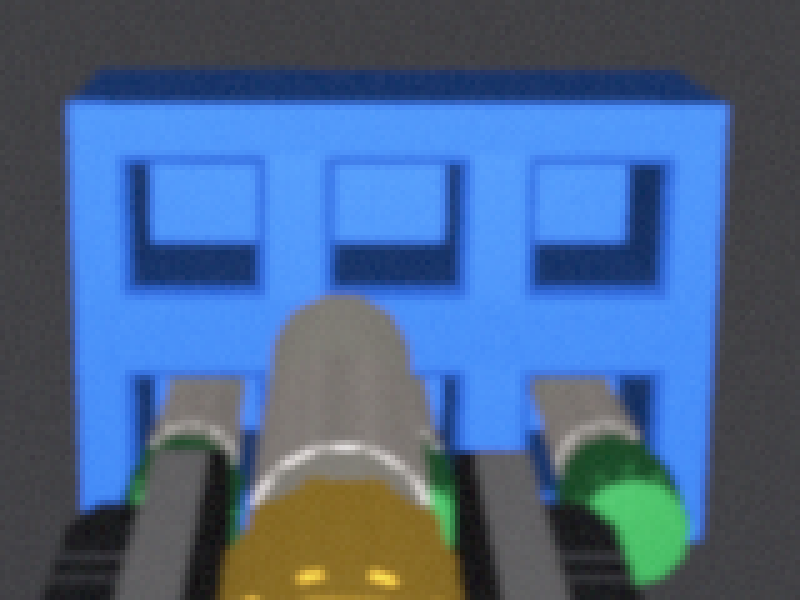

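Run:
```python
from goal import *
import pickle
c=pickle.load(open("wrist14.pkl","rb"))
def onz(u,v,z):
    d=c['R'].T@np.array([(u-c['cx'])/c['fx'],(v-c['cy'])/c['fy'],1]); o=-c['R'].T@c['t']; return o+d*(z-o[2])/d[2]
for p in((288.8,195.2),(329.2,195.4),(369.8,195.6)): print(onz(*p,.05))
for p in((66,102),(730,103)): print(onz(250+p[0]/5,150+p[1]/5,.05))
st=get_state(); print('expected bottom px',w2p(c,st['eef_pos']+R.from_quat(st['tcp_rot']).as_matrix()[:,2]*.068))
```

```text
[0.53175284 0.10048408 0.05      ]
[0.51860606 0.13994778 0.05      ]
[0.5053498  0.17973683 0.05      ]
[0.51550208 0.06824583 0.05      ]
[0.47245568 0.19555126 0.05      ]
expected bottom px (np.float64(312.4357768703522), np.float64(216.82656772582126))
```

move_arm --linear '[[0.003,0.005,0],[0.003,0.005,0],[0,0.003,0],[0,0,0],[0,0,0]]' --twist '[[0,-1.1,0],[0,-1.1,0],[0,0,0],[0,0,0],[0,0,0]]'

```text
time: 14.1
eef_pos: [0.5188, 0.1292, 0.2416]
tcp_rot: [-0.16, 0.987, -0.002, 0.002]
contact_force: [0.2, 1.1, 0.6]
opening: 0.247
```

```bash
python3 -c "
from goal import *
err(np.array([.520,.137,.24]),RV);print(get_state()['qpos'])"; python3 look.py 15 wrist scene side;python3 - <<'E'
import cv2,numpy as np
a=cv2.imread('pics/scene15.png')[90:210,290:400];b=cv2.imread('pics/side15.png')[160:300,220:340]
a=cv2.resize(a,(400,436),interpolation=3);b=cv2.resize(b,(374,436),interpolation=3)
cv2.imwrite('pics/15c.png',np.hstack([a,b]))
c=cv2.imread('pics/wrist15.png');cv2.imwrite('pics/w15c.png',cv2.resize(c[150:310,230:430],None,fx=3.7,fy=3.7,interpolation=3))
E
```

```text
t 14.1 pos [0.5188 0.1292 0.2416] d [ 0.0012  0.0078 -0.0016] rv [0.21 0.22 0.24] F [0.2 1.1 0.6] open 0.247
[ 0.05596153 -0.02787541  1.91982948 -0.004129    1.24599665 -1.83566509]
14.1 [0.5188 0.1292 0.2416] [[-0.949, -0.317, 0.004], [-0.317, 0.949, -0.004], [-0.002, -0.005, -1.0]] [0.2 1.1 0.6] 0.247
```

View pics/15c.png

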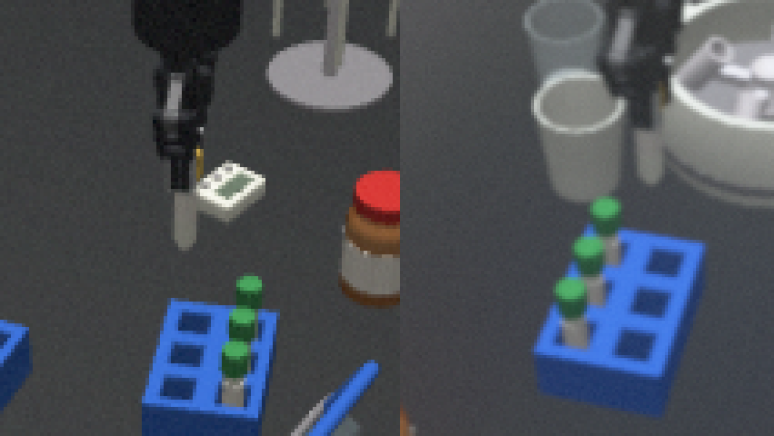

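View pics/w15c.png

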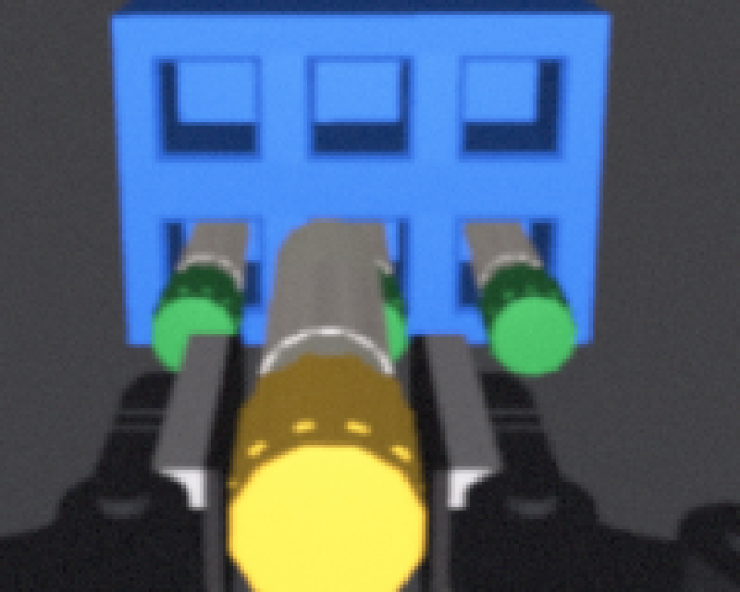

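move_arm --linear '[[0,0.004,-0.01],[0,0.004,-0.02],[0,0,-0.02],[0,0,-0.02],[0,0,-0.015],[0,0,-0.01],[0,0,0],[0,0,0]]' --twist '[[0,0,0],[0,0,0],[0,0,0],[0,0,0],[0,0,0],[0,0,0],[0,0,0],[0,0,0]]'

```text
time: 14.92
eef_pos: [0.5184, 0.1384, 0.1408]
tcp_rot: [-0.16, 0.987, -0.002, 0.003]
contact_force: [0.1, 0.1, 0.3]
opening: 0.245
```

```bash
cat > v.sh <<'X'
python3 -c "
from goal import *
err(np.array([.5194,.138,.079]),RV)"; python3 look.py $1 wrist scene side;python3 - <<E
import cv2,numpy as np
a=cv2.imread('pics/scene$1.png')[90:210,290:400];b=cv2.imread('pics/side$1.png')[160:300,220:340]
a=cv2.resize(a,(400,436),interpolation=3);b=cv2.resize(b,(374,436),interpolation=3)
cv2.imwrite('pics/$1c.png',np.hstack([a,b]))
c=cv2.imread('pics/wrist$1.png');cv2.imwrite('pics/w$1c.png',cv2.resize(c[150:310,230:430],None,fx=3.7,fy=3.7,interpolation=3))
E
X
bash v.sh 16
```

```text
t 14.9167 pos [0.5184 0.1384 0.1408] d [ 0.001  -0.0004 -0.0618] rv [0.17 0.36 0.3 ] F [0.1 0.1 0.3] open 0.245
14.9167 [0.5184 0.1384 0.1408] [[-0.949, -0.316, 0.006], [-0.316, 0.949, -0.003], [-0.005, -0.005, -1.0]] [0.1 0.1 0.3] 0.245
```

View pics/16c.png

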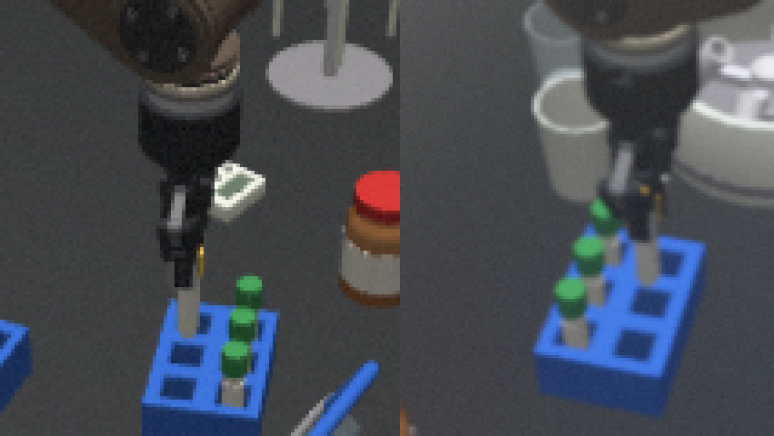

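View pics/w16c.png

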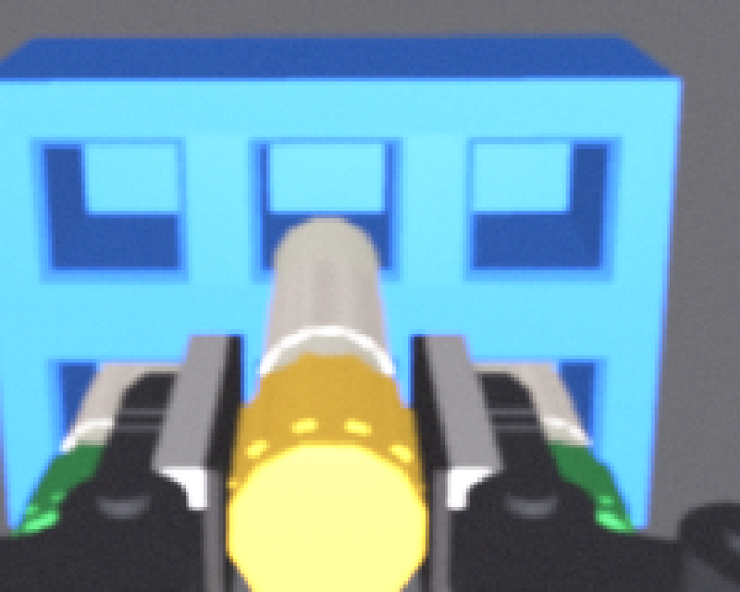

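Run:
```python
from goal import *
import pickle
c=pickle.load(open("wrist16.pkl","rb")); p=get_state()['eef_pos']
print('hole center seen',(318.1,206.5),'axis at z=.05',w2p(c,[p[0],p[1],.05]),'1cm +rackx',w2p(c,[p[0]+.00947,p[1]+.0032,.05]))
print('bottom sphere top silhouette seen y',150+218/3.7,'pred center',w2p(c,[p[0],p[1],p[2]-.059]))
for u,v in((318,213),(318,216),(318,220),(318,225)): print(p2w(c,u,v).round(4))
for n,m in(('scene',(290+188/3.636,90+318/3.633)),('side',(220+648/3.117,160+275/3.114))):
    c=pickle.load(open(f"{n}16.pkl","rb")); print(n,m,'pred bottom center',w2p(c,[p[0],p[1],p[2]-.06]),p2w(c,*m))
```

```text
hole center seen (318.1, 206.5) axis at z=.05 (np.float64(315.75826038935935), np.float64(207.52573106965676)) 1cm +rackx (np.float64(315.85747325959665), np.float64(220.58030356996437))
bottom sphere top silhouette seen y 208.9189189189189 pred center (np.float64(315.2226523271087), np.float64(224.1521199987742))
[0.5111 0.1375 0.0854]
[0.5104 0.1373 0.0926]
[0.5103 0.1373 0.0997]
[0.5102 0.1373 0.1076]
scene (341.7051705170517, 177.53096614368292) pred bottom center (np.float64(341.10434749973217), np.float64(178.53930267206977)) [0.52611946 0.12894268 0.09631282]
side (427.89220404234845, 248.31085420680796) pred bottom center (np.float64(299.2973943637869), np.float64(247.16732430960954)) [ 0.27986054 -0.09314579  0.00218933]
```

move_arm --linear '[[0,0,-0.01],[0,0,-0.01],[0,0,-0.01],[0,0,-0.01],[0,0,-0.008],[0,0,0],[0,0,0]]' --twist '[[0,0,0],[0,0,0],[0,0,0],[0,0,0],[0,0,0],[0,0,0],[0,0,0]]'

```text
time: 15.65
eef_pos: [0.5201, 0.1382, 0.0918]
tcp_rot: [-0.16, 0.987, -0.002, 0.006]
contact_force: [0.4, -0.6, 0.1]
opening: 0.244
```

```bash
bash v.sh 17
```

```text
t 15.65 pos [0.5201 0.1382 0.0918] d [-0.0007 -0.0002 -0.0128] rv [0.17 0.7  0.31] F [ 0.4 -0.6  0.1] open 0.244
15.65 [0.5201 0.1382 0.0918] [[-0.949, -0.316, 0.012], [-0.316, 0.949, -0.003], [-0.011, -0.007, -1.0]] [ 0.4 -0.6  0.1] 0.244
```

View pics/17c.png

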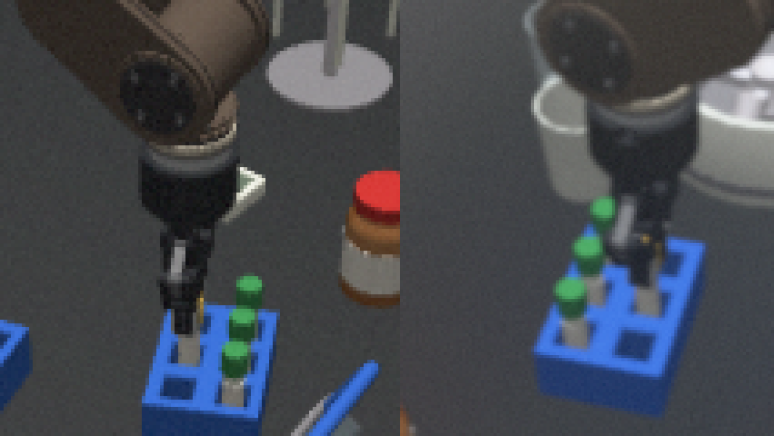

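View pics/w17c.png

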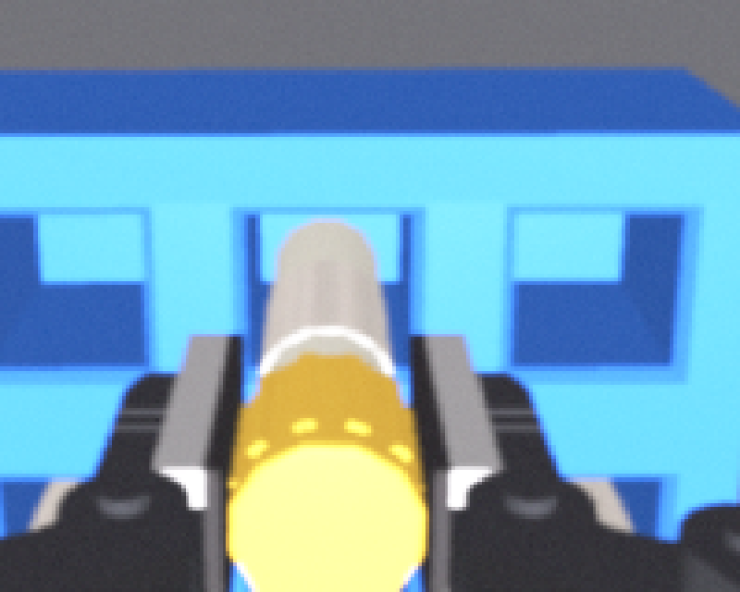

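The tube is inside the middle hole. I lower it to the floor gently, watching the force.

move_arm --linear '[[0,0,-0.005],[0,0,-0.004],[0,0,-0.002],[0,0,0]]' --twist '[[0,-0.3,0],[0,-0.3,0],[0,0,0],[0,0,0]]'

```text
time: 16.13
eef_pos: [0.5211, 0.1383, 0.0822]
tcp_rot: [-0.16, 0.987, -0.004, 0.013]
contact_force: [-0.5, -1.1, -0.0]
opening: 0.247
```

move_arm --linear '[[0,0,0],[0,0,-0.002],[0,0,-0.002],[0,0,0]]' --twist '[[0,0.7,0],[0,0.6,0],[0,0,0],[0,0,0]]'

```text
time: 16.47
eef_pos: [0.5226, 0.1386, 0.0801]
tcp_rot: [-0.16, 0.987, -0.001, 0.002]
contact_force: [-2.6, -0.8, -1.8]
opening: 0.244
```

```bash
bash v.sh 18
```

```text
t 16.4667 pos [0.5226 0.1386 0.0801] d [-0.0032 -0.0006 -0.0011] rv [0.13 0.22 0.29] F [-2.6 -0.8 -1.8] open 0.244
16.4667 [0.5226 0.1386 0.0801] [[-0.949, -0.316, 0.004], [-0.316, 0.949, -0.002], [-0.003, -0.003, -1.0]] [-2.6 -0.8 -1.8] 0.244
```

move_arm --linear '[[-0.003,-0.001,0],[0,0,-0.002],[0,0,-0.002],[0,0,0]]' --twist '[[0,0,0],[0,0,0],[0,0,0],[0,0,0]]'

```text
time: 16.95
eef_pos: [0.523, 0.1382, 0.0805]
tcp_rot: [-0.16, 0.987, -0.001, 0.007]
contact_force: [-1.2, -0.1, -0.1]
opening: 0.247
```

```bash
bash v.sh 19
```

```text
t 16.95 pos [0.523  0.1382 0.0805] d [-0.0036 -0.0002 -0.0015] rv [0.03 0.78 0.32] F [-1.2 -0.1 -0.1] open 0.247
16.95 [0.523  0.1382 0.0805] [[-0.949, -0.315, 0.014], [-0.315, 0.949, -0.001], [-0.013, -0.005, -1.0]] [-1.2 -0.1 -0.1] 0.247
```

View pics/w19c.png

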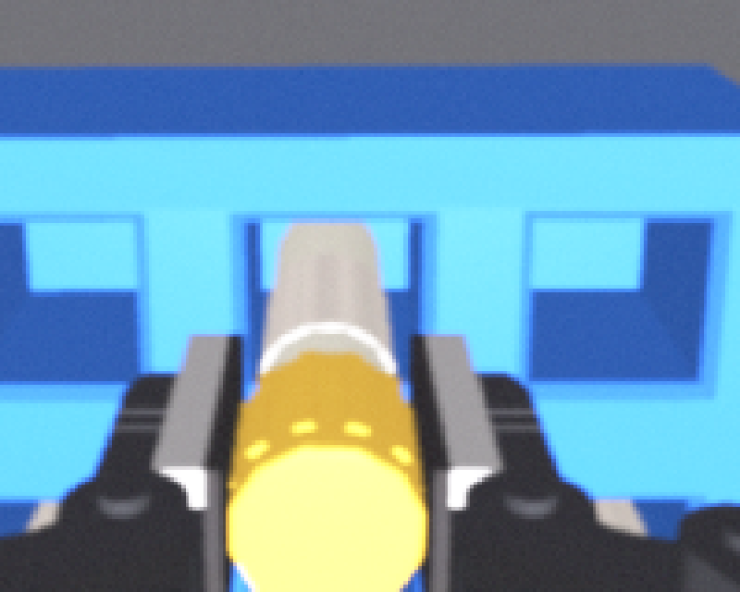

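move_arm --linear '[[0,0,0],[0,0,0],[0,0,0],[0,0,0]]' --twist '[[0,0,0],[0,0,0],[0,0,0],[0,0,0]]' --grip 0.45

```text
time: 17.43
eef_pos: [0.5225, 0.138, 0.0787]
tcp_rot: [-0.16, 0.987, -0.001, 0.007]
contact_force: [-0.6, 0.0, 0.3]
opening: 0.451
```

```bash
bash v.sh 20
```

```text
t 17.4333 pos [0.5225 0.138  0.0787] d [-0.0031 -0.      0.0003] rv [0.03 0.78 0.34] F [-0.6  0.   0.3] open 0.451
17.4333 [0.5225 0.138  0.0787] [[-0.949, -0.315, 0.014], [-0.315, 0.949, -0.0], [-0.013, -0.005, -1.0]] [-0.6  0.   0.3] 0.451
```

View pics/w20c.png

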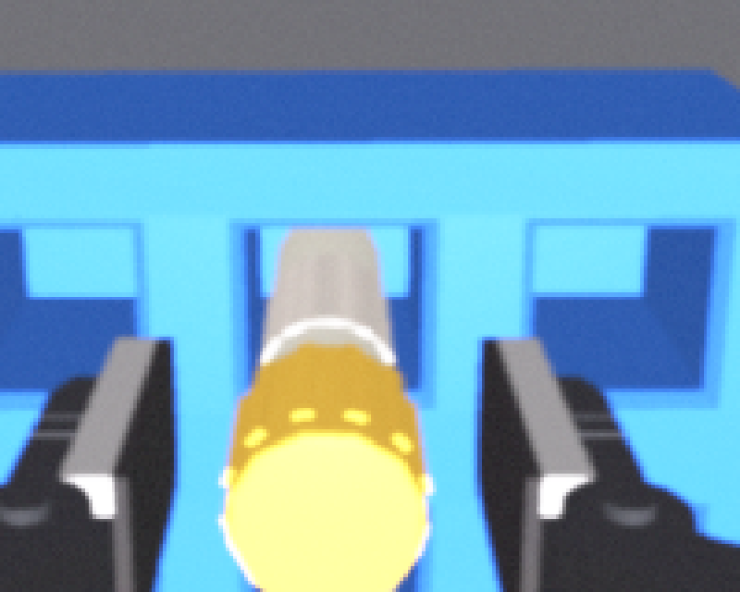

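The cap is free. I withdraw straight up and check.

move_arm --linear '[[0,0,0.01],[0,0,0.02],[0,0,0.025],[0,0,0.03],[0,0,0.03],[0,0,0.03],[-0.01,0,0.02],[-0.02,0,0.01],[-0.03,0,0],[-0.02,0,0],[0,0,0]]' --twist '[[0,0,0],[0,0,0],[0,0,0],[0,0,0],[0,0,0],[0,0,0],[0,0,0],[0,0,0],[0,0,0],[0,0,0],[0,0,0]]'

```text
time: 18.5
eef_pos: [0.4379, 0.1376, 0.2701]
tcp_rot: [-0.159, 0.987, -0.001, 0.009]
contact_force: [0.7, -0.1, -0.4]
opening: 0.451
```

```bash
bash v.sh 21
python3 - <<'E'
from h import *
import pickle
for n in("wrist","scene","side"):
    c=pickle.load(open(f"{n}21.pkl","rb")); W=cloud(c); hs=cv2.cvtColor(c['img'],cv2.COLOR_BGR2HSV)
    for nm,lo,hi in(("yel",18,35),("grn",50,80)):
        m=((hs[...,0]>=lo)&(hs[...,0]<=hi)&(hs[...,1]>110)&(hs[...,2]>60)&(abs(W[...,0]-.54)<.08)&(abs(W[...,1]-.14)<.1)).astype(np.uint8)
        k,l,s,ce=cv2.connectedComponentsWithStats(m)
        for i in range(1,k):
            if s[i,4]<12: continue
            P=W[l==i]; t=P[P[:,2]>np.percentile(P[:,2],95)-.004]; print(n,nm,ce[i].round(),P.mean(0).round(4),'topz',np.percentile(P[:,2],90).round(4),'topc',((t.min(0)+t.max(0))/2).round(4))
E
```

```text
t 18.5 pos [0.4379 0.1376 0.2701] d [ 0.0815  0.0004 -0.1911] rv [-0.01  1.1   0.37] F [ 0.7 -0.1 -0.4] open 0.451
18.5 [0.4379 0.1376 0.2701] [[-0.949, -0.314, 0.019], [-0.314, 0.949, 0.0], [-0.018, -0.006, -1.0]] [ 0.7 -0.1 -0.4] 0.451
wrist yel [294. 250.] [0.519  0.1396 0.0948] topz 0.0997 topc [0.5218 0.1398 0.0983]
wrist grn [296. 286.] [0.5587 0.1536 0.0951] topz 0.0997 topc [0.5623 0.1538 0.0985]
wrist grn [335. 286.] [0.5466 0.1933 0.0936] topz 0.0997 topc [0.5487 0.1935 0.0985]
scene yel [342. 178.] [0.5259 0.1313 0.0935] topz 0.1011 topc [0.5243 0.1346 0.1003]
scene grn [356. 179.] [0.566  0.1455 0.0941] topz 0.1016 topc [0.5654 0.1489 0.1014]
side yel [298. 244.] [0.5198 0.1424 0.095 ] topz 0.0999 topc [0.5221 0.1406 0.0992]
side grn [285. 228.] [0.5743 0.1161 0.097 ] topz 0.1002 topc [0.5761 0.1149 0.0992]
side grn [280. 241.] [0.5607 0.156  0.0962] topz 0.1004 topc [0.5629 0.1539 0.0997]
side grn [274. 254.] [0.5471 0.1961 0.0959] topz 0.1005 topc [0.5493 0.1941 0.0996]
```

View pics/21c.png

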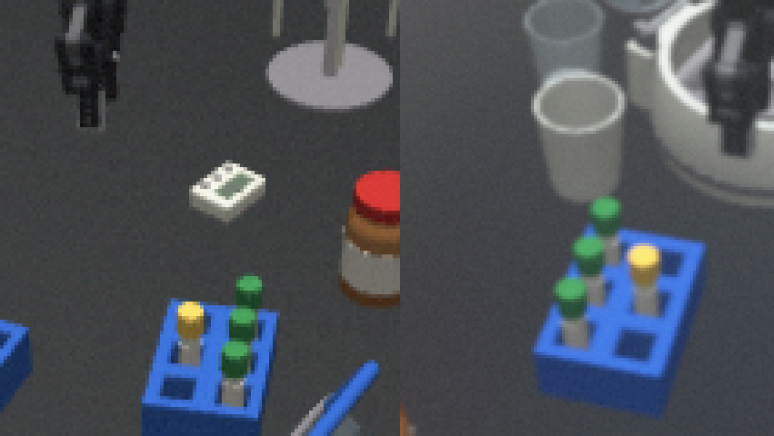

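View pics/scene21.png

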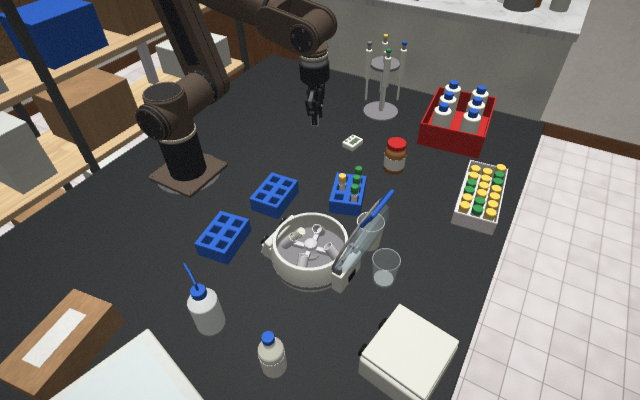

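View pics/wrist21.png

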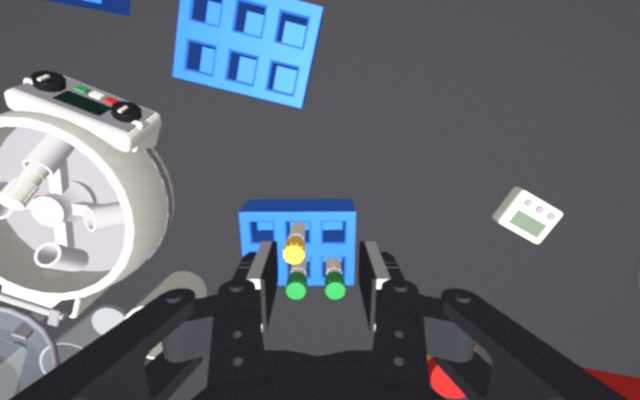

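Yellow cap top is at z ≈ 0.100, the same as the green caps, so the tube is upright and fully down. The lid is open, the white tube is in the rotor, and the robot is clear.

```bash
python3 -c "
from plant import *
print(sign_off())"
```

```text
the job is handed in; nothing more can be done
None
```

The job is done and handed in at about 18.7 s of the 61 s allowed; `sign_off()` reports no verdict.

- **Lid:** I swung it up by the blue handle to about 102°, well past its balance point. Then I let go, and it stayed open by itself in every later picture.
- **Tube:** I gripped the yellow cap with the tool in line with the tube and slid it out along its own axis. I then turned it upright and lowered it into the middle empty hole of the green-tube rack, the one farthest to the robot's left.

**Last checks:**
- The yellow cap's top is at a height of 0.100 m in all three cameras, the same as the green caps to within about 1 mm, so the tube is all the way down. It also looks upright.
- The white-capped tube is still in the rotor, the green tubes are in their places, and the other things on the bench look unmoved.
- The gripper is well clear of everything.

**Forces:** The largest wrist force I read was about 5.5 N, during the lid swing.

**Disagreements:**
- The cameras differed by about 3 mm on the hole position. I settled it by comparing tube and hole directly in the wrist picture.
- While I lowered the tube, it pressed lightly on a hole wall, about 3 N. It settled once I let go.

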